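# Adjust a drum brake through the slot in its backing plate

### The arm

A 6-joint arm with a two-finger parallel gripper is mounted at the origin on a cart in front of the work surface, level with it; the furniture and walls round the work are solid. World frame = base frame: x ahead of the robot, y to its left, z up, the work surface at z = 0. Lengths are in mm, angles in rad, forces in N, time in s.
With the tool pointing down it reaches from about 275 to 750 mm from the base axis. Payload 10.2 kg.
Tool frame: the origin (TCP) lies on the centre line of the jaws, within the pads' length; the fingertips stand 19 mm ahead of it and the grasp point (between the pads) is the TCP; z points along the fingers, y is the direction in which the jaws open and shut (so a half turn about z gives the same grasp; the last joint's range is limited). The gripper opens to 85 mm and grips with 20 to 120 N. Pads are 22 mm wide; open, the fingers measure 114 mm over their backs; the gripper's body (76 mm by 85 mm) begins 54 mm behind the grasp point. The pads swing forward as they close: fully open they stand 13 mm farther back than shut.
Start: joints at [-1.395, 0.313, 1.498, -0, 1.331, -0.223], TCP at [203.852, -483.814, 250.294] pointing down, gripper open.
Joint ranges: [-2.94, 2.94], [-0.97, 2.17], [0.19, 2.56], [-1.23, 4.37], [0.02, 3.11], [-2.88, 2.88]. Speed limits (rad/s): [2.39, 2.39, 3.01, 3.14, 3.14, 3.14].

### API

Orientations are given as a unit quaternion [w, x, y, z].
In Python, from station import env gives the robot as it stands. The module is installed in compiled form; this text tells all that it offers.
- The arm moves only by the tool play_rows, never from a script. Its argument "deltas" is a list that holds one entry, the list of rows, each a list of 7 numbers: the turn, a rotation vector about the tool's x, y, z in rad, then the shift along the tool's x, y, z in m, then the finger opening in m, from 0 to 0.0854. A call has 1 to 8 rows; each row shifts and turns the commanded pose from where the row before left it, along the tool's axes as they then stand; what a row does not reach is not made up. A row lasts 1/10 s, in which the tool goes at most 50 mm and 8.59 degrees, less where a joint would pass 70% of its speed; a pose out of reach is approached as far as the arm can. A call with a gripper value outside its range is refused whole. The fingers move at their own pace and stop on an object; "newtons" is the grip in N (left out, the last holds). Time passes only in rows, so rows that do not move let the fingers close. It gives the time, the measured TCP pose, the force and the opening at its end, in the units of the state.
- env.read_state(): the state, without advancing time (a new reading comes with each control period).
- env.capture(name): name is "scene" or "side" or "wrist"; returns the picture (384x512x3 uint8, red, green, blue); there is no depth.
- env.get_calibration(name): a dict with "mtx" (3x3 intrinsics, pixels), "dist_coeffs" ([k1, k2, p1, p2, k3] as OpenCV has them; the pictures are not rectified), "pose" (4x4, takes a point from camera to world coordinates); the wrist camera has in their place "mount" (4x4, takes a point from camera to tool coordinates, whose origin is the TCP and whose axes are the flange's). Camera axes: x right, y up, looking along -z (the intrinsics and any distortion apply to the point x, -y, -z); pixel columns grow to the right and rows downward; lengths in mm; the calibration is good to about 2 mm. A picture is of the moment at which its call begins: read the wrist's pose just before it. get_calibration takes no time and is no camera call.
- env.job_done(): hands the job in, once; it reports no verdict.
The state is a dict: "clock": time; "joint_positions": joint angles; "joint_velocities": joint speeds; "tau": joint torques, N m; "ee_pos": TCP position; "orientation": TCP orientation; "force": force on the tool from outside, world axes, zero at the start; "wrist_torque": the same for the moment, N m; "opening": finger opening in mm.
Only numpy, scipy, OpenCV 4.12 (cv2) and the standard library are available. Lean on these libraries where they do the work, as an engineer would, in place of code of your own. Each camera call takes 0.05 s, during which the arm holds its last target.

### The job

With the adjusting spoon (the tool with the flat-sided black handle) from the wooden tool block, work through the slot in the drum brake's backing plate and advance the star wheel tooth by tooth, its teeth moving outward from the hub, until the shoe is on the drum and the wheel goes no further; feel for the gaps and for that stop, press gently throughout and never force it. Then back the wheel off by one tooth so that the drum runs free, and stand the spoon back in its socket in the tool block, fully down. Leave the punch and the nut where they are.

Things in the scene. Friction and masses are not known exactly. Their poses are not given: they have to be found in the camera images.
- brake: drum brake lying on the bench, dark steel backing plate up: 176 mm across, plate top 68 mm above the bench; fixed. Origin: centre of its underside. z up, x points from the hub to the slot. The hub (62 mm flange, 34 mm stub 22 mm above the plate) stands in the middle of the plate.
- slot (a point): centre of the access slot, on the plate's upper face, 58 mm from the brake's centre. The slot is 28 mm long along x and 12 mm wide along y, through a plate 4 mm thick; below it is only the star wheel. x points outward from the hub: the way the teeth move to tighten.
- wheel_axis (a point): middle of the star wheel, 29 mm straight below the slot centre; axis along y. 12 square teeth, 30 degrees apart, 9 mm wide (y), 3 mm thick; outside radius 22 mm (top 7 mm under the plate's face), root radius 14 mm. Its angle at the start is unknown, 1.5 to 4 teeth before the stop. It stays where it is left, drags with about 4 N at the teeth; at the stop the force climbs springily, some 5 to 10 N a mm.
- shoe (a joint): travel of the brake shoe inside the drum, in metres: 0 = lining on the drum (the stop), negative = clearance; one tooth of the star wheel moves it only 0.00015, far less than a reading is good to; tightening is positive. The shoe cannot be seen.
- spoon_grip (a point): the adjusting spoon, standing upright: this point is the middle of its handle, 70 mm above the tip of the blade. Black handle 20 mm (x) by 24 mm (y), 64 mm high, flat shoulder 30 mm below this point; below it a 7 mm round shank ending in a flat blade 22 mm long, 2.5 mm thick along x and 8 mm wide along y. Total 105 mm, 0.12 kg. z up from blade to handle.
- spoon: the same adjusting spoon; origin at the tip of its blade
- tool_block: wooden tool block 56 x 136 x 48 mm with two sockets, fixed; origin: centre of its underside, z up, sockets along y. It holds the spoon and the punch, each standing on its shoulder; which socket holds which varies. The x axes of the tools and of the block are parallel at the start.
- tool_block_hole0 (a point): mouth centre of the socket at y = -38 mm of the block, on its top (48 mm above the bench): 13 mm square, through. A tool standing fully down has its shoulder on the block and its shank in the socket; the spoon's handle middle is then 30 mm above this point
- tool_block_hole1 (a point): mouth centre of the other socket, at y = +38 mm of the block, the same
- punch: steel drift punch with a round 18 mm grip, 100 mm long, standing in the other socket; origin at its tip. To be left alone
- big_nut: loose steel hex nut 47 x 41 x 20 mm lying on the bench; origin at the centre of its underside. To be left alone
There are look-alikes about, which are no part of the job. Leave any purple or yellow look-alike of the spoon alone.

How it is judged (in metres and radians):
On the way:
1. the star wheel has been tightened until the shoe lies on the drum (value of joint shoe above -3e-05 m), for 0.1 s.
At the end, for the whole second after the job is handed in: After the shoe has touched the drum, the star wheel stands half a tooth to one and a half teeth back from that stop (shoe clearance 0.075 to 0.225 mm), and the spoon stands upright and still in a socket of the tool block, on its shoulder (within 4 mm), released (value of joint shoe between -0.000225 and -7.5e-05 m and (horizontal distance between spoon_grip and tool_block_hole0 below 0.008 m or horizontal distance between spoon_grip and tool_block_hole1 below 0.008 m) and z of spoon_grip in the frame of tool_block below 0.082 m and angle between spoon_grip's own z axis and vertical below 0.1 rad and linear speed of spoon below 0.02 m/s).
It fails at once if the spoon is pressed against the brake (plate or star wheel) with more than 30 N (contact force between spoon and brake above 30 N).
It fails at once if the punch is lifted or shifted by more than 15 mm (distance of punch from where it was at the start of the episode above 0.015 m).
It fails at once if the nut is shifted by more than 15 mm (distance of big_nut from where it was at the start of the episode above 0.015 m).
It also fails if it takes over 69 s, if anything falls off the work surface, if the arm or the gripper's body presses on something with over 40 N, if the wrist force passes 120 N, or if a joint passes its speed limit or range.

## Working session

There is one attempt and no reset: what is moved stays moved. The work goes in short steps, Python scripts to look and compute and a tool call to move; the robot and the scene stay as the last step left them, time stands still between calls to the robot, and variables do not carry over. Pictures are saved under pics/ and viewed, and the job is handed in when it is done.

Besides the shell and the picture viewer there is one more tool, called after "Emit:" by a JSON object that holds its "name" and its "arguments". play_rows: Moves the arm, as the interface text tells. Its arguments: {"type":"object","properties":{"deltas":{"type":"array","items":{"type":"array","items":{"type":"array","items":{"type":"number"}}}},"newtons":{"type":"number"}},"required":["deltas"]}

```bash
mkdir -p pics; cat > h.py <<'E'
import numpy as np, cv2
from station import env
def snap(n,f):
    s=env.read_state(); im=env.capture(n); cv2.imwrite('pics/'+f,cv2.cvtColor(im,cv2.COLOR_RGB2BGR)); return im,s
E
python3 - <<'E'
from h import *
for n in ['scene','side','wrist']:
    im,s=snap(n,n+'0.png'); c=env.get_calibration(n); print(n,{k:np.round(v,3).tolist() for k,v in c.items()})
print(s)
E
```

```text
scene {'mtx': [[488.833, 0.0, 250.804], [0.0, 488.833, 181.944], [0.0, 0.0, 1.0]], 'dist_coeffs': [-0.104, 0.0, 0.0, 0.0, 0.0], 'pose': [[-0.647, 0.483, -0.59, -61.599], [-0.762, -0.393, 0.514, 667.596], [0.017, 0.782, 0.622, 602.817], [0.0, 0.0, 0.0, 1.0]]}
side {'mtx': [[420.399, 0.0, 256.768], [0.0, 420.399, 194.558], [0.0, 0.0, 1.0]], 'dist_coeffs': [0.007, 0.0, 0.0, 0.0, 0.0], 'pose': [[-0.885, 0.272, -0.379, 163.372], [-0.466, -0.551, 0.693, 795.632], [-0.02, 0.789, 0.614, 599.115], [0.0, 0.0, 0.0, 1.0]]}
wrist {'mtx': [[285.579, 0.0, 255.467], [0.0, 285.579, 192.058], [0.0, 0.0, 1.0]], 'dist_coeffs': [-0.059, 0.0, 0.0, 0.0, 0.0], 'mount': [[0.001, 0.947, 0.322, 84.058], [1.0, -0.0, -0.001, 0.098], [-0.001, 0.322, -0.947, -123.277], [0.0, 0.0, 0.0, 1.0]]}
{'clock': 0.1, 'joint_positions': array([-1.39536552e+00,  3.13393200e-01,  1.49837897e+00,  1.48948217e-06,
        1.33099196e+00, -2.23409359e-01]), 'joint_velocities': array([-0.00089292, -0.00324466, -0.00310512, -0.00164061, -0.00107404,
       -0.000665  ]), 'tau': array([ 1.81371310e-03, -4.12896430e+01, -2.60141945e+01, -1.78012688e-04,
        3.03660570e-03,  5.12357303e-06]), 'ee_pos': array([ 203.83013861, -483.58540675,  249.78599712]), 'orientation': array([-5.85552587e-04,  9.80181492e-01,  1.98100733e-01,  1.47732117e-05]), 'force': array([ 0.66783806, -0.55123423,  0.55249602]), 'wrist_torque': array([ 0.0077004, -0.036529 ,  0.058123 ]), 'opening': 85.2310324288045}
```

View pics/scene0.png

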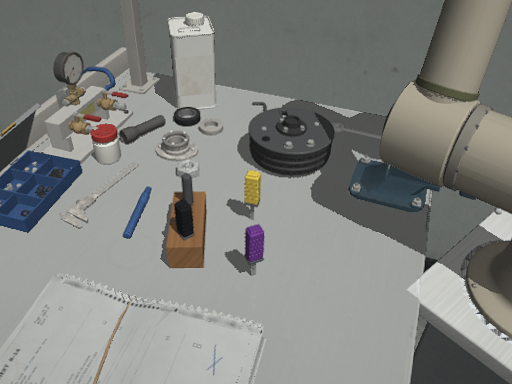

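View pics/side0.png

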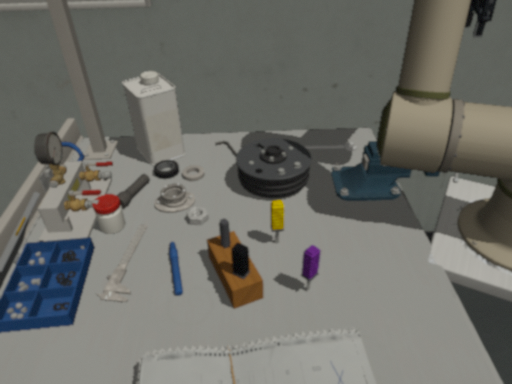

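View pics/wrist0.png

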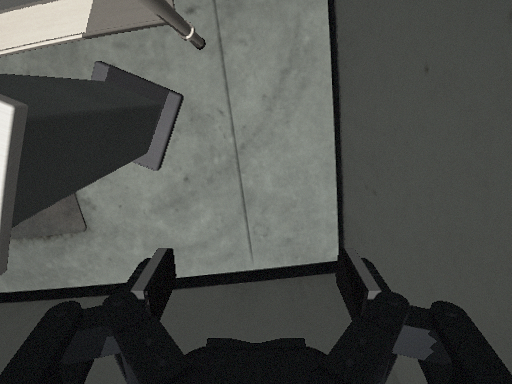

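The scene view shows the black handle in the block at (184,218) in front and a grey round grip at (187,187). A yellow look-alike is at (253,187) and a purple one at (255,243). The brake is at (290,135) and the nut near (187,168). I'm choosing the black one and checking it with close crops.

```bash
python3 - <<'E'
from h import *
a=cv2.imread('pics/scene0.png');b=cv2.imread('pics/side0.png')
c1=cv2.resize(a[155:275,140:275],None,fx=3,fy=3,interpolation=2)
c2=cv2.resize(b[205:310,190:330],None,fx=2.8,fy=3.42,interpolation=2)
h=360; c2=cv2.resize(c2,(392,h))
cv2.imwrite('pics/c1.png',np.hstack([c1[:h],c2]))
c1=cv2.resize(a[90:180,235:345],None,fx=3.6,fy=3.6,interpolation=2)
c2=cv2.resize(b[125:215,225:325],None,fx=3.6,fy=3.6,interpolation=2)
cv2.imwrite('pics/c2.png',np.hstack([c1,c2]))
E
```

```text
(no output)
```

View pics/c1.png

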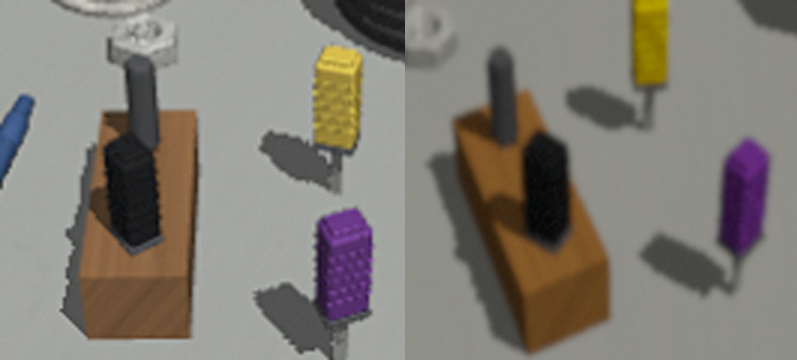

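View pics/c2.png

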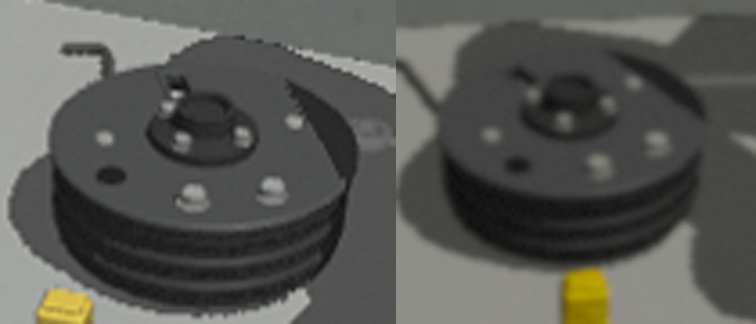

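```bash
cat >> h.py <<'E'
from scipy.spatial.transform import Rotation as R
def campose(n,s=None):
    c=env.get_calibration(n)
    if n!='wrist': return c,np.array(c['pose'],float)
    q=s['orientation'];T=np.eye(4);T[:3,:3]=R.from_quat([q[1],q[2],q[3],q[0]]).as_matrix();T[:3,3]=s['ee_pos']
    return c,T@np.array(c['mount'])
def ray(n,uv,s=None):
    c,P=campose(n,s)
    p=cv2.undistortPoints(np.array([[uv]],float),np.array(c['mtx']),np.array(c['dist_coeffs']))[0,0]
    d=P[:3,:3]@np.array([p[0],-p[1],-1]);return P[:3,3],d/np.linalg.norm(d)
def onz(n,uv,z,s=None):
    o,d=ray(n,uv,s);return o+d*(z-o[2])/d[2]
def proj(n,X,s=None):
    c,P=campose(n,s);x=np.linalg.inv(P)@np.r_[X,1]
    return cv2.projectPoints(np.array([[x[0],-x[1],-x[2]]]),np.zeros(3),np.zeros(3),np.array(c['mtx']),np.array(c['dist_coeffs']))[0][0,0]
def tri(rs):
    A=0;b=0
    for o,d in rs:
        M=np.eye(3)-np.outer(d,d);A=A+M;b=b+M@o
    X=np.linalg.solve(A,b);return X,[float(np.linalg.norm((np.eye(3)-np.outer(d,d))@(X-o))) for o,d in rs]
E
python3 - <<'E'
from h import *
np.set_printoptions(precision=1,suppress=True)
f=lambda x,y:(x/3+140,y/3+155)
for p in [(102,112),(195,112),(190,277),(82,277)]: print('blk',onz('scene',f(*p),48))
g=lambda x,y:((x-405)/2.8+190,y/3.43+205)
for p in [(454,123),(528,90),(608,265),(523,315)]: print('blk side',onz('side',g(*p),48))
k=lambda x,y:(x/3.6+235,y/3.6+90); l=lambda x,y:((x-396)/3.6+225,y/3.6+125)
print('slot',onz('scene',k(175,82),68),onz('side',l(518,72),68))
print('hubtop',onz('scene',k(207,108),90),onz('side',l(572,90),90))
print('hole',onz('scene',k(110,175),68),onz('side',l(517,164),68))
print('spoon top', tri([ray('scene',f(130,143)),ray('side',g(547,140))]))
print('spoon shoulder', onz('scene',f(135,240),50))
print('punch top', tri([ray('scene',f(140,60)),ray('side',g(502,52))]))
print('nut',onz('scene',f(142,40),20))
E
```

```text
blk [527.4 333.9  48. ]
blk [492.7 291.2  48. ]
blk [385.8 372.7  48. ]
blk [421.2 416.3  48. ]
blk side [520.7 339.6  48. ]
blk side [489.5 294.5  48. ]
blk side [382.9 381.9  48. ]
blk side [413.2 431.3  48. ]
slot [582.6  16.3  68. ] [578.   20.3  68. ]
hubtop [524.1  48.7  90. ] [519.8  56.9  90. ]
hole [531.8 113.6  68. ] [528.1 117.2  68. ]
spoon top (array([422.9, 379.7, 116.7]), [1.8870161119332938, 1.8870161119334106])
spoon shoulder [424.6 380.4  50. ]
punch top (array([481.9, 333.4, 112. ]), [1.5346712646937586, 1.5346712646937624])
nut [602.9 255.5  20. ]
```

The black square-sided handle is the spoon, in the nearer socket. The grey round one is the punch. The slot is the rectangular dark patch by the hub, about (284,113) in scene; the round hole near (266,139) is a decoy. I'll look at the brake from above on the way to the spoon.

```bash
cat >> h.py <<'E'
def yaw(s):
    q=s['orientation'];M=R.from_quat([q[1],q[2],q[3],q[0]]).as_matrix();return np.arctan2(M[1,0],M[0,0]),M
def plan(target,yawdeg,n,op,s=None):
    s=s or env.read_state();y0,M=yaw(s);d=np.radians(yawdeg)-y0;d=(d+np.pi)%(2*np.pi)-np.pi
    tilt=R.from_matrix(M.T@R.from_euler('z',y0).as_matrix()@np.diag([1,-1,-1])).as_rotvec()
    D=np.array(target)-s['ee_pos'];rows=[]
    for i in range(n):
        y=y0+d*i/n; t=R.from_euler('z',y).as_matrix()@np.diag([1,-1,-1])
        r=[0,0,-d/n]+list(t.T@(D/n/1000))
        if i==0: r[0]+=tilt[0];r[1]+=tilt[1]
        rows.append([round(float(v),4) for v in r]+[op])
    print('pos',s['ee_pos'].round(1),'yaw',round(np.degrees(y0),2),'tilt',tilt.round(4),'t',s['clock'],'F',s['force'].round(1))
    for i in range(0,n,8): print(rows[i:i+8])
E
python3 -c "
from h import *
plan([530,40,300],61,16,0.06)"
```

```text
pos [ 203.8 -483.6  249.9] yaw 22.85 tilt [-0.0009 -0.0002  0.    ] t 0.15 F [ 1.   0.8 -0.6]
[[-0.0009, -0.0002, -0.0416, 0.0315, -0.0222, -0.0031, 0.06], [0.0, 0.0, -0.0416, 0.0324, -0.0209, -0.0031, 0.06], [0.0, 0.0, -0.0416, 0.0332, -0.0195, -0.0031, 0.06], [0.0, 0.0, -0.0416, 0.034, -0.0181, -0.0031, 0.06], [0.0, 0.0, -0.0416, 0.0347, -0.0167, -0.0031, 0.06], [0.0, 0.0, -0.0416, 0.0354, -0.0153, -0.0031, 0.06], [0.0, 0.0, -0.0416, 0.036, -0.0138, -0.0031, 0.06], [0.0, 0.0, -0.0416, 0.0366, -0.0123, -0.0031, 0.06]]
[[0.0, 0.0, -0.0416, 0.037, -0.0107, -0.0031, 0.06], [0.0, 0.0, -0.0416, 0.0374, -0.0092, -0.0031, 0.06], [0.0, 0.0, -0.0416, 0.0378, -0.0076, -0.0031, 0.06], [0.0, 0.0, -0.0416, 0.0381, -0.006, -0.0031, 0.06], [0.0, 0.0, -0.0416, 0.0383, -0.0044, -0.0031, 0.06], [0.0, 0.0, -0.0416, 0.0385, -0.0028, -0.0031, 0.06], [0.0, 0.0, -0.0416, 0.0385, -0.0012, -0.0031, 0.06], [0.0, 0.0, -0.0416, 0.0386, 0.0004, -0.0031, 0.06]]
```

Emit:
{"name": "play_rows", "arguments": {"deltas": [[[0,0,-0.0416,0.0315,-0.0222,-0.0031,0.06],[0,0,-0.0416,0.0324,-0.0209,-0.0031,0.06],[0,0,-0.0416,0.0332,-0.0195,-0.0031,0.06],[0,0,-0.0416,0.034,-0.0181,-0.0031,0.06],[0,0,-0.0416,0.0347,-0.0167,-0.0031,0.06],[0,0,-0.0416,0.0354,-0.0153,-0.0031,0.06],[0,0,-0.0416,0.036,-0.0138,-0.0031,0.06],[0,0,-0.0416,0.0366,-0.0123,-0.0031,0.06]]]}}

```text
clock: 0.95
ee_pos: [367.4, -220.6, 275.2]
orientation: [-0.0, 0.934, 0.358, -0.0]
force: [-0.4, -0.7, -0.3]
opening: 59.9
```

Emit:
{"name": "play_rows", "arguments": {"deltas": [[[0,0,-0.0416,0.037,-0.0107,-0.0031,0.06],[0,0,-0.0416,0.0374,-0.0092,-0.0031,0.06],[0,0,-0.0416,0.0378,-0.0076,-0.0031,0.06],[0,0,-0.0416,0.0381,-0.006,-0.0031,0.06],[0,0,-0.0416,0.0383,-0.0044,-0.0031,0.06],[0,0,-0.0416,0.0385,-0.0028,-0.0031,0.06],[0,0,-0.0416,0.0385,-0.0012,-0.0031,0.06],[0,0,-0.0416,0.0386,0.0004,-0.0031,0.06]]]}}

```text
clock: 1.75
ee_pos: [530.7, 41.1, 299.8]
orientation: [-0.0, 0.861, 0.508, -0.0]
force: [0.1, -0.3, 1.3]
opening: 60.1
```

Emit:
{"name": "play_rows", "arguments": {"deltas": [[[0,0,0,0,0,0,0.06],[0,0,0,0,0,0,0.06]]]}}

```text
clock: 1.95
ee_pos: [530.1, 39.9, 299.4]
orientation: [-0.0, 0.861, 0.508, -0.0]
force: [-0.7, -0.9, -0.0]
opening: 60.3
```

```bash
python3 - <<'E'
from h import *
im,s=snap('wrist','w1.png'); import pickle; pickle.dump(s,open('s1.pkl','wb'))
y,_=yaw(s);print(s['clock'],s['ee_pos'],np.degrees(y),s['force'],s['opening'])
E
```

```text
1.95 [530.10044189  39.91676676 299.40287384] 61.044616449215326 [-0.71616284 -0.85951995 -0.01087512] 60.33083131350702
```

View pics/w1.png

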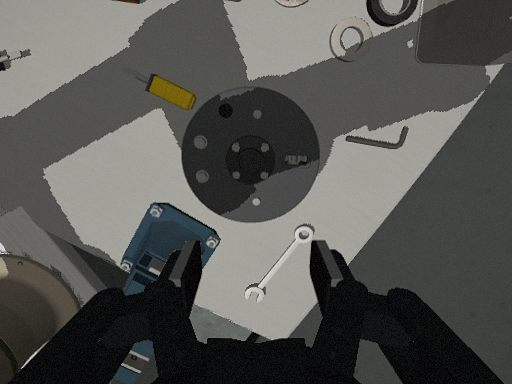

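```bash
python3 - <<'E'
from h import *
a=cv2.imread('pics/w1.png')
c=a[80:230,175:325];c=cv2.convertScaleAbs(c,alpha=2.2);c=cv2.resize(c,None,fx=4,fy=4,interpolation=2)
cv2.imwrite('pics/w1c.png',c)
E
```

```text
(no output)
```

View pics/w1c.png

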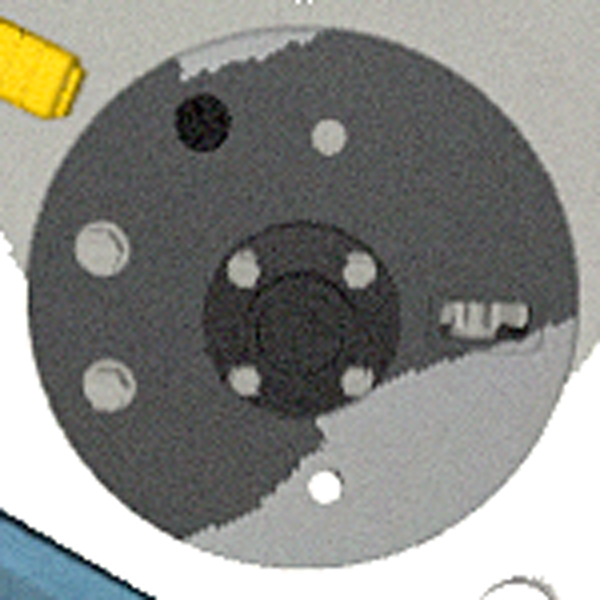

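```bash
python3 - <<'E'
from h import *
import pickle
s=pickle.load(open('s1.pkl','rb'))
np.set_printoptions(precision=1,suppress=True)
f=lambda x,y:(x/4+175-.375,y/4+80-.375)
P=[(27,300),(578,300),(300,27),(310,567),(60,180),(120,90),(95,477),(450,70),(540,160),(500,490),(550,420)]
X=np.array([onz('wrist',f(*p),68,s)[:2] for p in P])
A=np.c_[2*X,np.ones(len(X))];b=(X**2).sum(1);c=np.linalg.lstsq(A,b,rcond=None)[0]
print('plate',c[:2],'r',np.sqrt(c[2]+c[:2]@c[:2]), np.linalg.norm(X-c[:2],axis=1))
print('hub stub',onz('wrist',f(302,323),90,s),'flange',onz('wrist',f(302,319),74,s))
for p in [(438,300),(527,300),(528,340),(440,337),(492,320)]: print(p,onz('wrist',f(*p),68,s))
a=cv2.imread('pics/w1.png')
c=cv2.resize(cv2.convertScaleAbs(a[145:175,275:320],alpha=2.5),None,fx=16,fy=16,interpolation=2)
cv2.imwrite('pics/w1d.png',c)
E
```

```text
plate [528.7  48.7] r 87.00680598541692 [87.3 86.8 86.9 86.3 85.6 88.  87.6 86.8 87.1 87.4 87.1]
hub stub [530.2  51.4  90. ] flange [528.9  49.5  74. ]
(438, 300) [568.6  33.1  68. ]
(527, 300) [593.2  19.6  68. ]
(528, 340) [587.8   7.8  68. ]
(440, 337) [563.7  22.2  68. ]
(492, 320) [580.6  19.1  68. ]
```

View pics/w1d.png

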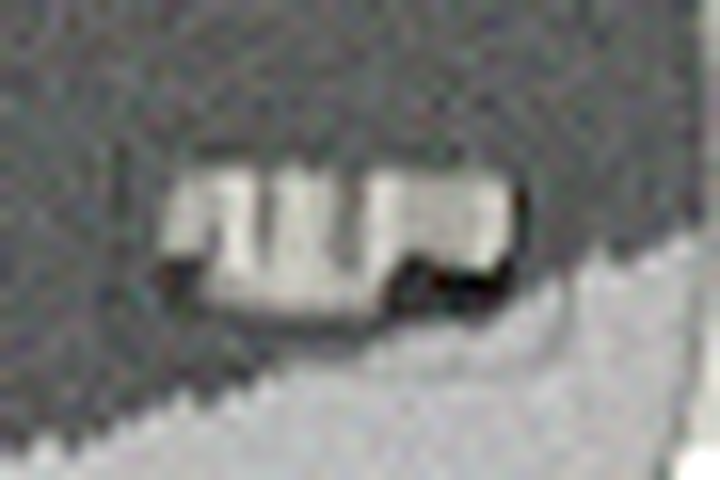

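```bash
python3 - <<'E'
from h import *
import pickle
s=pickle.load(open('s1.pkl','rb'))
np.set_printoptions(precision=1,suppress=True)
f=lambda x,y:(x/16+275-.47,y/16+145-.47)
C=np.array([528.9,49])
for p in [(338,243),(155,243),(522,243),(338,165),(338,325)]:
    X=onz('wrist',f(*p),68,s)[:2]-C; print(p,X+C,np.linalg.norm(X),np.degrees(np.arctan2(X[1],X[0])))
a=onz('wrist',f(155,243),68,s);b=onz('wrist',f(522,243),68,s);print(np.degrees(np.arctan2(*(b-a)[1::-1])))
# plan to spoon overhead
plan([424,380,260],141,12,0.05)
E
```

```text
(338, 243) [578.4  20.2] 57.2415480804277 -30.179555904011
(155, 243) [565.7  27.2] 42.75011038511855 -30.638779554143674
(522, 243) [591.2  13.2] 71.84301491898397 -29.897821149812383
(338, 165) [581.2  25.8] 57.17364257746255 -23.907990874114287
(338, 325) [575.4  14.3] 58.05992263795784 -36.7440629568356
-28.809326573623746
pos [529.9  39.2 299.5] yaw 60.97 tilt [-0.  0. -0.] t 2.0 F [ 0.2 -0.8 -0.1]
[[-0.0007, 0.0006, -0.1164, 0.0205, -0.0215, 0.0033, 0.05], [0.0, 0.0, -0.1164, 0.0229, -0.019, 0.0033, 0.05], [0.0, 0.0, -0.1164, 0.025, -0.0162, 0.0033, 0.05], [0.0, 0.0, -0.1164, 0.0267, -0.0132, 0.0033, 0.05], [0.0, 0.0, -0.1164, 0.028, -0.01, 0.0033, 0.05], [0.0, 0.0, -0.1164, 0.029, -0.0067, 0.0033, 0.05], [0.0, 0.0, -0.1164, 0.0296, -0.0033, 0.0033, 0.05], [0.0, 0.0, -0.1164, 0.0297, 0.0002, 0.0033, 0.05]]
[[0.0, 0.0, -0.1164, 0.0295, 0.0037, 0.0033, 0.05], [0.0, 0.0, -0.1164, 0.0289, 0.0071, 0.0033, 0.05], [0.0, 0.0, -0.1164, 0.0279, 0.0104, 0.0033, 0.05], [0.0, 0.0, -0.1164, 0.0265, 0.0135, 0.0033, 0.05]]
```

The wrist view shows the plate at (250,155), the hub and the slot with light teeth at (296,160). The slot measures 57–58 mm from the centre, as stated, at world angle about -30°. Next is the spoon.

Emit:
{"name": "play_rows", "arguments": {"deltas": [[[0,0,-0.1164,0.0205,-0.0215,0.0033,0.05],[0,0,-0.1164,0.0229,-0.019,0.0033,0.05],[0,0,-0.1164,0.025,-0.0162,0.0033,0.05],[0,0,-0.1164,0.0267,-0.0132,0.0033,0.05],[0,0,-0.1164,0.028,-0.01,0.0033,0.05],[0,0,-0.1164,0.029,-0.0067,0.0033,0.05],[0,0,-0.1164,0.0296,-0.0033,0.0033,0.05],[0,0,-0.1164,0.0297,0.0002,0.0033,0.05]]]}}

```text
clock: 2.8
ee_pos: [459.0, 266.6, 273.5]
orientation: [0.0, 0.541, 0.841, -0.0]
force: [0.9, -1.1, 0.6]
opening: 49.8
```

Emit:
{"name": "play_rows", "arguments": {"deltas": [[[0,0,-0.1164,0.0295,0.0037,0.0033,0.05],[0,0,-0.1164,0.0289,0.0071,0.0033,0.05],[0,0,-0.1164,0.0279,0.0104,0.0033,0.05],[0,0,-0.1164,0.0265,0.0135,0.0033,0.05],[0,0,0,0,0,0,0.05],[0,0,0,0,0,0,0.05]]]}}

```text
clock: 3.4
ee_pos: [424.3, 379.6, 260.2]
orientation: [-0.0, 0.335, 0.942, -0.0]
force: [0.9, 0.0, -0.2]
opening: 50.1
```

```bash
python3 - <<'E'
from h import *
im,s=snap('wrist','w2.png'); import pickle; pickle.dump(s,open('s2.pkl','wb'))
y,_=yaw(s);print(s['clock'],s['ee_pos'],np.degrees(y),s['force'],s['opening'])
E
```

```text
3.4 [424.2816868  379.55988993 260.20897188] 140.91240555054569 [ 0.94379703  0.04379133 -0.20556637] 50.1249531423564
```

View pics/w2.png

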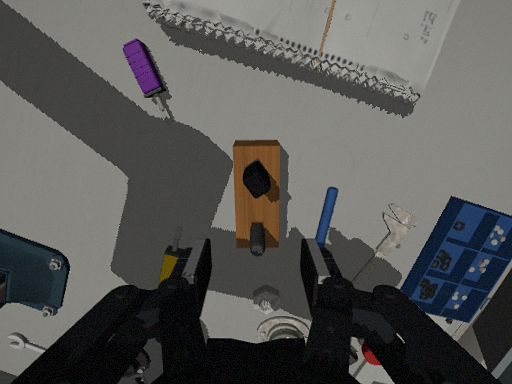

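```bash
python3 - <<'E'
from h import *
a=cv2.imread('pics/w2.png')
c=cv2.resize(cv2.convertScaleAbs(a[130:260,200:320],alpha=2.2),None,fx=4.6,fy=4.6,interpolation=2)
cv2.imwrite('pics/w2c.png',c)
E
```

```text
(no output)
```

View pics/w2c.png

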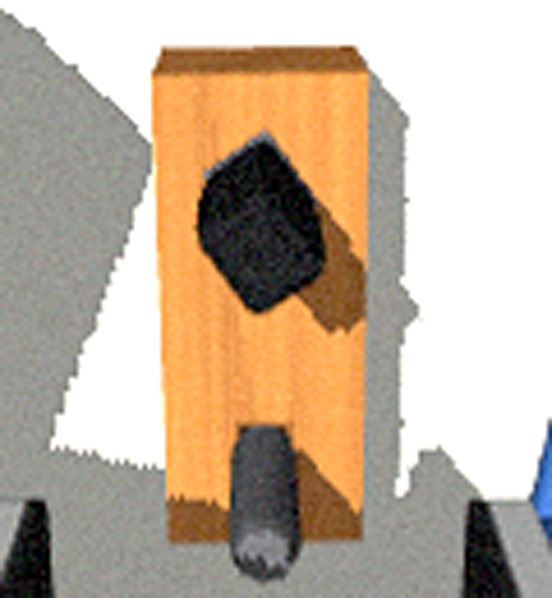

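```bash
python3 - <<'E'
from h import *
import pickle
s=pickle.load(open('s2.pkl','rb'))
np.set_printoptions(precision=1,suppress=True)
a=cv2.imread('pics/w2.png').max(2)
m=(a<28).astype(np.uint8)
n,l,st,ce=cv2.connectedComponentsWithStats(m)
k=l[178,257];print(st[k],ce[k])
cnt=cv2.findContours((l==k).astype(np.uint8),cv2.RETR_EXTERNAL,cv2.CHAIN_APPROX_NONE)[0][0]
ap=cv2.approxPolyDP(cnt,1.6,True)[:,0];print(ap.tolist())
f=lambda x,y:(x/4.6+200-.4,y/4.6+130-.4)
ang=lambda p,q,z:(lambda d:(np.degrees(np.arctan2(d[1],d[0])),np.linalg.norm(d)))(onz('wrist',q,z,s)-onz('wrist',p,z,s))
print('shoulder short',ang(f(205,180),f(265,133),49))
print('top short',ang(f(258,313),f(325,270),111),'top long',ang(f(258,313),f(198,240),111))
for z,p in [(48,(153,72)),(48,(368,72)),(48,(167,541)),(48,(363,541))]: print('blk',onz('wrist',f(*p),z,s))
print('shoulder mid',onz('wrist',f(235,157),49,s),'top centre',onz('wrist',f(260,238),113,s))
E
```

```text
[243 161  28  37 694] [256.4 179. ]
[[258, 161], [248, 166], [243, 174], [244, 184], [255, 197], [267, 191], [270, 186], [266, 170]]
shoulder short (np.float64(89.54294290872458), np.float64(20.074970733029126))
top short (np.float64(85.28552212503456), np.float64(17.707408028992173)) top long (np.float64(178.646291700018), np.float64(21.26126343490325))
blk [387.8 376.   48. ]
blk [422.5 418.7  48. ]
blk [493.8 290.7  48. ]
blk [529.5 334.9  48. ]
shoulder mid [418.1 378.3  49. ] top centre [424.3 381.5 113. ]
```

```bash
python3 - <<'E'
from h import *
import pickle
s=pickle.load(open('s2.pkl','rb'))
np.set_printoptions(precision=1,suppress=True)
f=lambda x,y:(x/4.6+200-.4,y/4.6+130-.4)
for z,p in [(48,(205,180)),(48,(265,133)),(48,(325,225)),(113,(258,313)),(113,(325,270)),(113,(198,240)),(113,(260,160)),(113,(198,215))]: print(z,p,onz('wrist',f(*p),z,s)[:2])
# predicted corners
for c in [(428.7,378.7),(425,380)]:
  for a in [88]:
    u=np.array([np.cos(np.radians(a)),np.sin(np.radians(a))]);v=np.array([-u[1],u[0]])
    for z in [48,112]:
      print(c,z,[ (4.6*(proj('wrist',np.r_[np.array(c)+u*10*i+v*12*j,z],s)+.4-[200,130])).round(0).tolist() for i,j in [(1,1),(1,-1),(-1,-1),(-1,1)]])
E
```

```text
48 (205, 180) [418.1 368.1]
48 (265, 133) [418.2 388.2]
48 (325, 225) [447.6 385. ]
113 (258, 313) [437.3 370.4]
113 (325, 270) [438.8 387.9]
113 (198, 240) [416.2 370.9]
113 (260, 160) [410.9 392.3]
113 (198, 215) [411.9 374.5]
(428.7, 378.7) 48 [[265.0, 127.0], [319.0, 199.0], [259.0, 243.0], [204.0, 173.0]]
(428.7, 378.7) 112 [[266.0, 190.0], [333.0, 275.0], [259.0, 327.0], [192.0, 244.0]]
(425, 380) 48 [[260.0, 113.0], [315.0, 185.0], [254.0, 229.0], [199.0, 159.0]]
(425, 380) 112 [[260.0, 173.0], [327.0, 259.0], [253.0, 311.0], [186.0, 228.0]]
```

The close crop shows the black handle turned about 37° from the block's axis, so its 20 mm width lies along world yaw ≈88°. Its shoulder edge measures 20.1 mm, as it should. The spoon centre is about (428.5, 379), which agrees with the socket computed from the block corners. I'll grasp across the 20 mm width.

```bash
python3 - <<'E'
from h import *
plan([428.5,379,150],178,6,0.05)
E
```

```text
pos [424.6 379.2 260.4] yaw 140.86 tilt [-0.0002  0.0003 -0.    ] t 3.45 F [-0.2  0.6 -0.9]
[[-0.0002, 0.0003, -0.108, -0.0005, 0.0004, 0.0184, 0.05], [0.0, 0.0, -0.108, -0.0006, 0.0003, 0.0184, 0.05], [0.0, 0.0, -0.108, -0.0006, 0.0003, 0.0184, 0.05], [0.0, 0.0, -0.108, -0.0006, 0.0002, 0.0184, 0.05], [0.0, 0.0, -0.108, -0.0006, 0.0001, 0.0184, 0.05], [0.0, 0.0, -0.108, -0.0007, 0.0001, 0.0184, 0.05]]
```

Emit:
{"name": "play_rows", "arguments": {"deltas": [[[0,0,-0.108,-0.0005,0.0004,0.0184,0.05],[0,0,-0.108,-0.0006,0.0003,0.0184,0.05],[0,0,-0.108,-0.0006,0.0003,0.0184,0.05],[0,0,-0.108,-0.0006,0.0002,0.0184,0.05],[0,0,-0.108,-0.0006,0.0001,0.0184,0.05],[0,0,-0.108,-0.0007,0.0001,0.0184,0.05],[0,0,0,0,0,0,0.05]]]}}

```text
clock: 4.15
ee_pos: [427.9, 378.5, 148.1]
orientation: [-0.002, 0.017, 1.0, -0.001]
force: [-0.4, -0.0, -0.6]
opening: 50.0
```

```bash
python3 - <<'E'
from h import *
im,s=snap('wrist','w3.png')
im,s2=snap('scene','sc3.png')
a=cv2.imread('pics/w3.png');b=cv2.imread('pics/sc3.png')
cv2.imwrite('pics/c3.png',np.hstack([cv2.resize(cv2.convertScaleAbs(a[150:384,140:380],alpha=2),(400,390)),cv2.resize(b[130:280,110:270],(400,390))]))
print(s['clock'],s['ee_pos'],np.degrees(yaw(s)[0]),s['force'])
for z in (48,112): print(proj('wrist',[428.5,379,z],s))
E
```

```text
4.15 [427.86352553 378.45581596 148.0790507 ] 178.02588406532035 [-0.43300757 -0.04750445 -0.64155609]
[256.06961281 199.75503583]
[256.00661684 235.30386593]
```

View pics/c3.png

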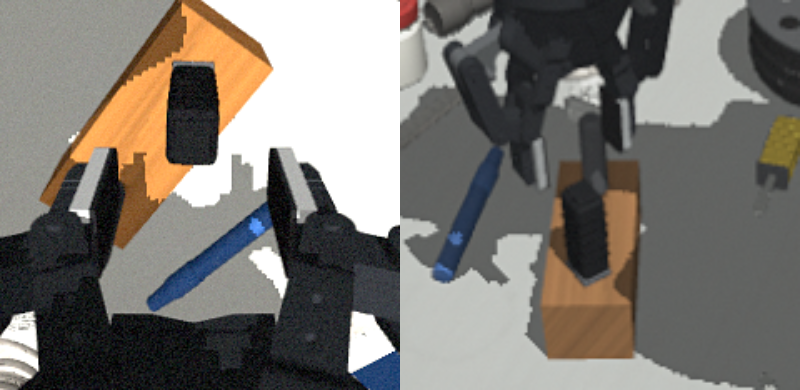

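The handle is square to the jaws and centred between them. Going down.

Emit:
{"name": "play_rows", "arguments": {"deltas": [[[0,0,0,0,0,0.02,0.05],[0,0,0,0,0,0.02,0.05],[0,0,0,0,0,0.02,0.05],[0,0,0,0,0,0.014,0.05],[0,0,0,0,0,0,0.018],[0,0,0,0,0,0,0.016],[0,0,0,0,0,0,0.016],[0,0,0,0,0,0,0.016]]], "newtons": 80}}

```text
clock: 5.05
ee_pos: [428.6, 380.6, 77.2]
orientation: [0.001, 0.016, 1.0, 0.001]
force: [0.1, -1.2, 5.0]
opening: 18.9
```

Emit:
{"name": "play_rows", "arguments": {"deltas": [[[0,0,0,0,0,0,0.016],[0,0,0,0,0,0,0.016]]]}}

```text
clock: 5.25
ee_pos: [428.6, 380.6, 77.2]
orientation: [0.001, 0.016, 1.0, 0.001]
force: [-0.1, -1.3, 6.4]
opening: 19.2
```

Emit:
{"name": "play_rows", "arguments": {"deltas": [[[0,0,0,0,0,-0.01,0.016],[0,0,0,0,0,-0.015,0.016],[0,0,0,0,0,-0.02,0.016],[0,0,0,0,0,-0.02,0.016],[0,0,0,0,0,-0.02,0.016],[0,0,0,0,0,-0.015,0.016],[0,0,0,0,0,0,0.016],[0,0,0,0,0,0,0.016]]]}}

```text
clock: 6.05
ee_pos: [427.8, 380.2, 175.6]
orientation: [-0.0, 0.016, 1.0, -0.0]
force: [-0.4, -0.6, -1.1]
opening: 19.1
```

```bash
python3 - <<'E'
from h import *
im,s=snap('side','sd4.png')
im,s2=snap('scene','sc4.png')
a=cv2.imread('pics/sd4.png');b=cv2.imread('pics/sc4.png')
p=proj('side',s['ee_pos'],s).astype(int);q=proj('scene',s['ee_pos'],s).astype(int);print(p,q)
cut=lambda im,p:cv2.resize(im[max(0,p[1]-65):p[1]+65,p[0]-65:p[0]+65],(400,400))
cv2.imwrite('pics/c4.png',np.hstack([cut(a,p),cut(b,q)]))
print(s['clock'],s['ee_pos'],np.degrees(yaw(s)[0]),s['force'],s['opening'])
plan([554,34.4,200],60,16,0.016)
E
```

```text
[236 216] [178 171]
6.05 [427.75928255 380.19091982 175.64379071] 178.14094493957225 [-0.40131068 -0.5795792  -1.05129243] 19.12169624114735
pos [427.6 380.1 174.9] yaw 178.14 tilt [-0.0009 -0.0016  0.    ] t 6.15 F [ 0.4 -0.5 -1. ]
[[-0.0009, -0.0016, 0.1289, -0.0086, -0.0213, -0.0016, 0.016], [0.0, 0.0, 0.1289, -0.0113, -0.0201, -0.0016, 0.016], [0.0, 0.0, 0.1289, -0.0138, -0.0184, -0.0016, 0.016], [0.0, 0.0, 0.1289, -0.016, -0.0165, -0.0016, 0.016], [0.0, 0.0, 0.1289, -0.018, -0.0143, -0.0016, 0.016], [0.0, 0.0, 0.1289, -0.0197, -0.0119, -0.0016, 0.016], [0.0, 0.0, 0.1289, -0.0211, -0.0093, -0.0016, 0.016], [0.0, 0.0, 0.1289, -0.0221, -0.0065, -0.0016, 0.016]]
[[0.0, 0.0, 0.1289, -0.0227, -0.0036, -0.0016, 0.016], [0.0, 0.0, 0.1289, -0.023, -0.0006, -0.0016, 0.016], [0.0, 0.0, 0.1289, -0.0229, 0.0023, -0.0016, 0.016], [0.0, 0.0, 0.1289, -0.0224, 0.0052, -0.0016, 0.016], [0.0, 0.0, 0.1289, -0.0215, 0.0081, -0.0016, 0.016], [0.0, 0.0, 0.1289, -0.0203, 0.0108, -0.0016, 0.016], [0.0, 0.0, 0.1289, -0.0188, 0.0133, -0.0016, 0.016], [0.0, 0.0, 0.1289, -0.0169, 0.0156, -0.0016, 0.016]]
```

View pics/c4.png

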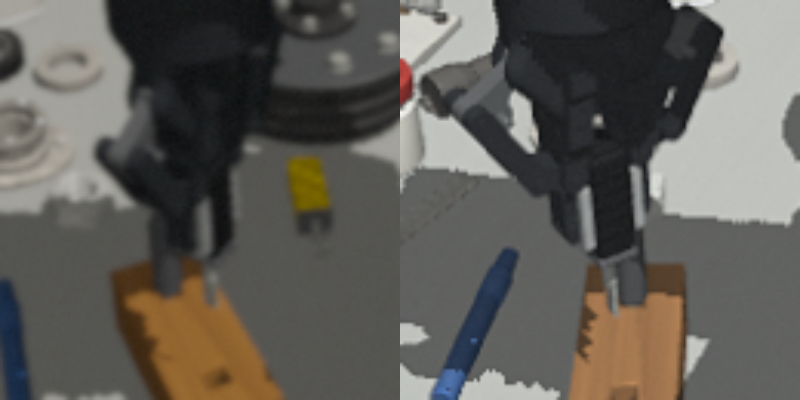

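Spoon is held straight in the jaws. Travelling above the slot.

```bash
python3 - <<'E'
from h import *
plan([579,20,165],60,16,0.016)
E
```

```text
pos [427.6 380.1 174.9] yaw 178.14 tilt [-0.0009 -0.0016  0.    ] t 6.15 F [ 0.4 -0.5 -1. ]
[[-0.0009, -0.0016, 0.1289, -0.0102, -0.0222, 0.0006, 0.016], [0.0, 0.0, 0.1289, -0.013, -0.0207, 0.0006, 0.016], [0.0, 0.0, 0.1289, -0.0155, -0.0189, 0.0006, 0.016], [0.0, 0.0, 0.1289, -0.0178, -0.0167, 0.0006, 0.016], [0.0, 0.0, 0.1289, -0.0198, -0.0143, 0.0006, 0.016], [0.0, 0.0, 0.1289, -0.0215, -0.0116, 0.0006, 0.016], [0.0, 0.0, 0.1289, -0.0228, -0.0088, 0.0006, 0.016], [0.0, 0.0, 0.1289, -0.0237, -0.0058, 0.0006, 0.016]]
[[0.0, 0.0, 0.1289, -0.0243, -0.0027, 0.0006, 0.016], [0.0, 0.0, 0.1289, -0.0244, 0.0005, 0.0006, 0.016], [0.0, 0.0, 0.1289, -0.0241, 0.0036, 0.0006, 0.016], [0.0, 0.0, 0.1289, -0.0235, 0.0067, 0.0006, 0.016], [0.0, 0.0, 0.1289, -0.0224, 0.0096, 0.0006, 0.016], [0.0, 0.0, 0.1289, -0.021, 0.0124, 0.0006, 0.016], [0.0, 0.0, 0.1289, -0.0192, 0.015, 0.0006, 0.016], [0.0, 0.0, 0.1289, -0.0171, 0.0174, 0.0006, 0.016]]
```

Emit:
{"name": "play_rows", "arguments": {"deltas": [[[-0.0009,-0.0016,0.1289,-0.0102,-0.0222,-0.009,0.016],[0,0,0.1289,-0.013,-0.0207,-0.009,0.016],[0,0,0.1289,-0.0155,-0.0189,-0.009,0.016],[0,0,0.1289,-0.0178,-0.0167,-0.009,0.016],[0,0,0.1289,-0.0198,-0.0143,0,0.016],[0,0,0.1289,-0.0215,-0.0116,0,0.016],[0,0,0.1289,-0.0228,-0.0088,0,0.016],[0,0,0.1289,-0.0237,-0.0058,0,0.016]]]}}

```text
clock: 6.95
ee_pos: [503.6, 199.1, 211.0]
orientation: [-0.0, 0.509, 0.861, 0.0]
force: [-0.9, 0.1, -1.6]
opening: 19.1
```

Emit:
{"name": "play_rows", "arguments": {"deltas": [[[0,0,0.1289,-0.0243,-0.0027,0,0.016],[0,0,0.1289,-0.0244,0.0005,0,0.016],[0,0,0.1289,-0.0241,0.0036,0,0.016],[0,0,0.1289,-0.0235,0.0067,0.009,0.016],[0,0,0.1289,-0.0224,0.0096,0.009,0.016],[0,0,0.1289,-0.021,0.0124,0.009,0.016],[0,0,0.1289,-0.0192,0.015,0.009,0.016],[0,0,0.1289,-0.0171,0.0174,0.009,0.016]]]}}

```text
clock: 7.75
ee_pos: [579.2, 19.3, 165.5]
orientation: [-0.0, 0.867, 0.497, 0.0]
force: [-0.3, 0.3, -1.3]
opening: 18.9
```

Emit:
{"name": "play_rows", "arguments": {"deltas": [[[0,0,0,0,0,0,0.016],[0,0,0,0,0,0,0.016]]]}}

```text
clock: 7.95
ee_pos: [578.9, 20.2, 166.0]
orientation: [-0.001, 0.866, 0.5, 0.0]
force: [-0.5, 0.7, -1.6]
opening: 19.2
```

```bash
python3 - <<'E'
from h import *
import pickle
im,s=snap('wrist','w5.png');pickle.dump(s,open('s5.pkl','wb'))
a=cv2.imread('pics/w5.png')
im,s2=snap('scene','sc5.png');b=cv2.imread('pics/sc5.png')
cv2.imwrite('pics/c5.png',np.hstack([cv2.resize(cv2.convertScaleAbs(a[120:300,155:355],alpha=2),(440,396)),cv2.resize(b[50:180,230:350],(360,396))]))
print(s['clock'],s['ee_pos'],np.degrees(yaw(s)[0]),s['force'],s['opening'])
E
```

```text
7.95 [578.90184679  20.17287069 166.0469724 ] 60.02640242253083 [-0.54506298  0.66600714 -1.58172757] 19.23883629308882
```

View pics/c5.png

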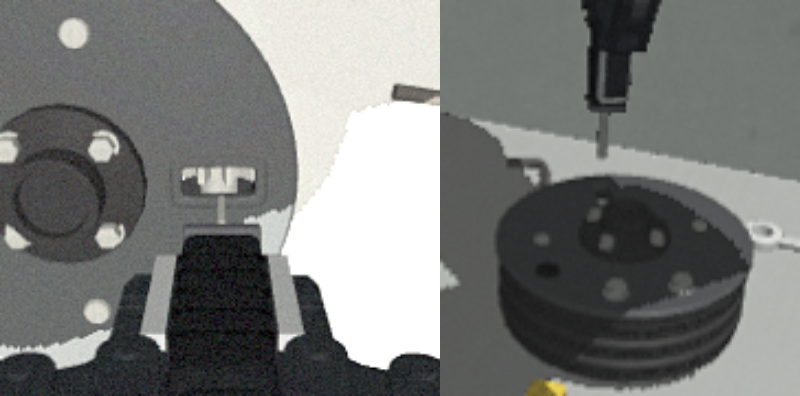

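```bash
python3 - <<'E'
from h import *
import pickle
s=pickle.load(open('s5.pkl','rb'))
a=cv2.imread('pics/w5.png')
c=cv2.resize(cv2.convertScaleAbs(a[188:232,228:284],alpha=2.2),None,fx=13,fy=13,interpolation=2)
cv2.imwrite('pics/w5c.png',c)
tip=s['ee_pos']+np.array([0,0,-69.2]); print('tip pred',(proj('wrist',tip,s)-[228,188]+.5)*13)
f=lambda x,y:(x/13+228-.46,y/13+188-.46)
E
```

```text
tip pred [348.15975785 367.14808638]
```

View pics/w5c.png

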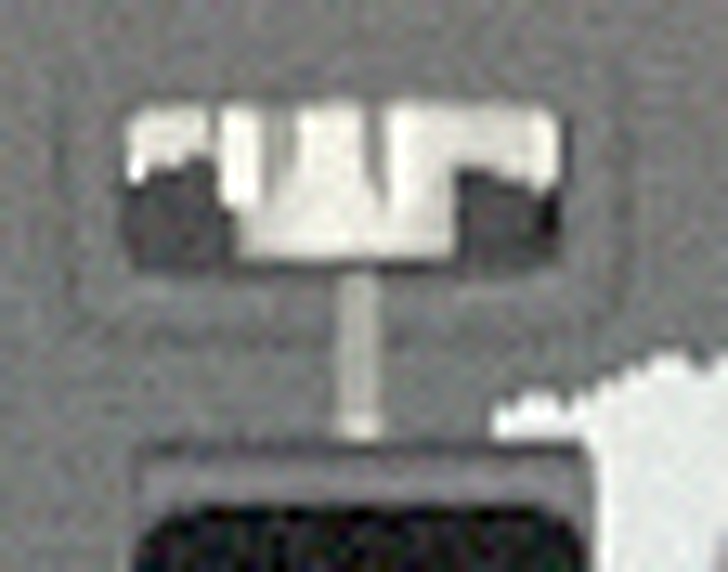

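```bash
python3 - <<'E'
from h import *
import pickle
np.set_printoptions(precision=1,suppress=True)
s=pickle.load(open('s5.pkl','rb'))
P=s['ee_pos'];y,M=yaw(s);tx=M[:,0]
for n,d,o in [('shoulder edge',-29.2,12),('tip edge',-69.2,4),('tip',-69.2,0)]:
    X=P+[0,0,d]+tx*o
    print(n,'wrist crop',(proj('wrist',X,s)-[228,188]+.5)*13,'scene',proj('scene',X))
im,s2=snap('side','sd5.png')
b=cv2.imread('pics/sc5.png');a=cv2.imread('pics/sd5.png')
q=proj('side',P+[0,0,-69]).astype(int);print('side tip',proj('side',P+[0,0,-69.2]),proj('side',P+[0,0,-29.2]))
print(q)
cv2.imwrite('pics/c6.png',np.hstack([cv2.resize(b[60:120,260:310],(400,480),interpolation=2),cv2.resize(a[q[1]-45:q[1]+15,q[0]-25:q[0]+25],(400,480),interpolation=2)]))
E
```

```text
shoulder edge wrist crop [344.9 476.9] scene [279.7  85.5]
tip edge wrist crop [348.1 301.5] scene [282.4 102.3]
tip wrist crop [348.2 367.1] scene [284.3 102.2]
side tip [258.4 134.5] [258.  119.4]
[258 134]
```

View pics/c6.png

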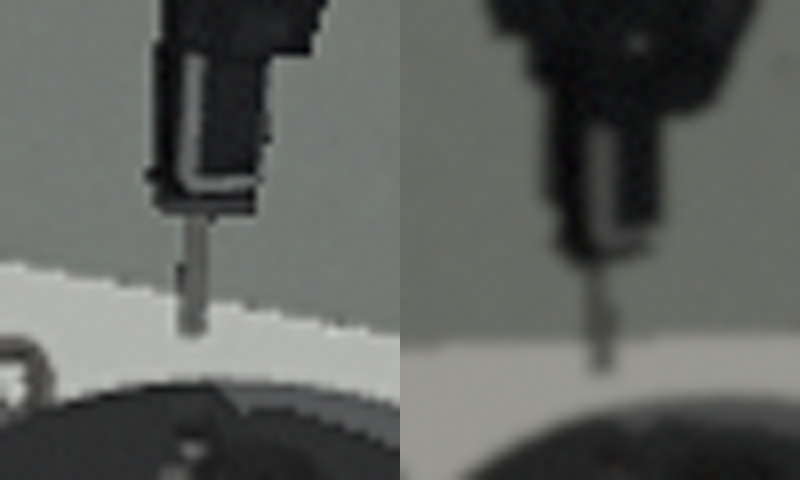

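```bash
python3 - <<'E'
from h import *
import pickle
np.set_printoptions(precision=1,suppress=True)
s=pickle.load(open('s5.pkl','rb'))
f=lambda x,y:(x/13+228-.5,y/13+188-.5)
for p in [(342,195),(125,190),(560,190),(342,103),(342,278)]: print(p,onz('wrist',f(*p),68,s)[:2])
# refit plate circle from this image
P=[(73,34)]
a=cv2.imread('pics/w5.png')
g=lambda x,y:(x/2.2+155,y/2.2+120)
print('hub stub',onz('wrist',g(57,192),90,s)[:2],'flange',onz('wrist',g(60,181),74,s)[:2])
X=np.array([onz('wrist',g(*p),68,s)[:2] for p in [(296,180),(280,107),(247,43),(297,210),(215,2),(283,245)]])
d=X;A=np.c_[2*X,np.ones(len(X))];b=(X**2).sum(1);c=np.linalg.lstsq(A,b,rcond=None)[0];print(c[:2],np.sqrt(c[2]+c[:2]@c[:2]))
E
```

```text
(342, 195) [578.2  19.9]
(125, 190) [566.4  27.1]
(560, 190) [590.4  13.3]
(342, 103) [581.3  25.3]
(342, 278) [575.3  15. ]
hub stub [532.9  51.2] flange [529.2  50.9]
[521.6  48.6] 92.78928297498925
```

The blade tip and slot are both visible in the same wrist picture: slot centre at crop (342,195), tip at crop (358,268). From that pair, the TCP for a centred blade is about (577.0, 18.8). I'll start 6 mm hubward and go down by feel.

Emit:
{"name": "play_rows", "arguments": {"deltas": [[[0,0,0,-0.0022,-0.007,0.008,0.016],[0,0,0,0,0,0.01,0.016],[0,0,0,0,0,0.007,0.016],[0,0,0,0,0,0.002,0.016],[0,0,0,0,0,0,0.016]]]}}

```text
clock: 8.6
ee_pos: [572.2, 21.9, 139.6]
orientation: [-0.0, 0.866, 0.5, 0.001]
force: [-0.6, -0.4, -0.9]
opening: 19.5
```

```bash
cat >> h.py <<'E'
def st():
    s=env.read_state();y,M=yaw(s);b=np.array([.866,-.5]);t=np.array([.5,.866]);d=s['ee_pos'][:2]-[577,18.8];F=s['force']
    print('t %.2f bx %.2f ty %.2f TCPz %.2f tip %.2f yaw %.2f | F bx %.1f ty %.1f z %.1f'%(s['clock'],d@b,d@t,s['ee_pos'][2],s['ee_pos'][2]-69.2,np.degrees(y),F[:2]@b,F[:2]@t,F[2]),'tq',s['wrist_torque'].round(2), 'zaxis',M[:,2].round(3))
E
python3 - <<'E'
from h import *
st()
im,s=snap('wrist','w6.png');im,s=snap('scene','s6.png')
a=cv2.imread('pics/w6.png');b=cv2.imread('pics/s6.png')
cv2.imwrite('pics/c7.png',np.hstack([cv2.resize(cv2.convertScaleAbs(a[170:235,215:295],alpha=2),(480,390),interpolation=2),cv2.resize(b[80:130,265:310],(320,390),interpolation=2)]))
E
```

```text
t 8.60 bx -5.68 ty 0.27 TCPz 139.59 tip 70.39 yaw 59.99 | F bx -0.4 ty -0.6 z -0.9 tq [ 0.05 -0.07  0.02] zaxis [ 0.001  0.001 -1.   ]
```

View pics/c7.png

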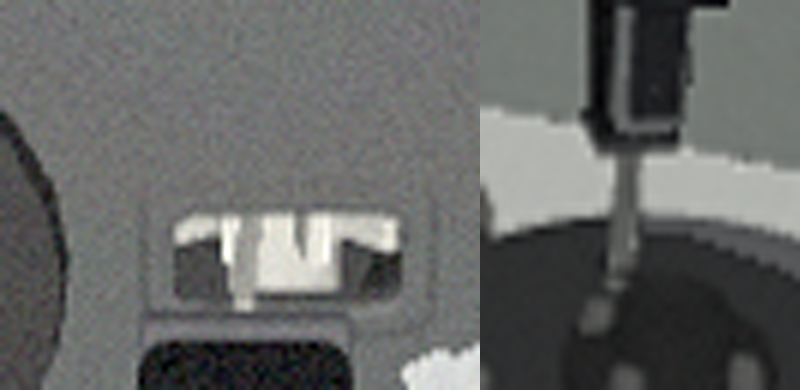

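```bash
python3 - <<'E'
from h import *
a=cv2.imread('pics/w6.png')
cv2.imwrite('pics/w6c.png',cv2.resize(cv2.convertScaleAbs(a[198:226,238:288],alpha=2),None,fx=16,fy=16,interpolation=2))
s=env.read_state()
P=s['ee_pos'];M=yaw(s)[1]
for o in (4,0,-4): print(o,(proj('wrist',P+[0,0,-69.2]+M[:,0]*o,s)-[238,198]+.5)*16)
C=np.array([578.3,20.1]);b=np.array([.866,-.5]);t=np.array([.5,.866])
for i,j in [(-14,6),(14,6),(14,-6),(-14,-6)]: print((proj('wrist',np.r_[C+b*i+t*j,68],s)-[238,198]+.5)*16)
E
```

```text
4 [265.00638496 211.96044796]
0 [265.0880117  292.71991489]
-4 [265.16942255 372.44898941]
[ 89.40509237 116.68170149]
[699.35398521 116.23319265]
[691.65553452 355.45161368]
[ 92.95867721 356.05994444]
```

View pics/w6c.png

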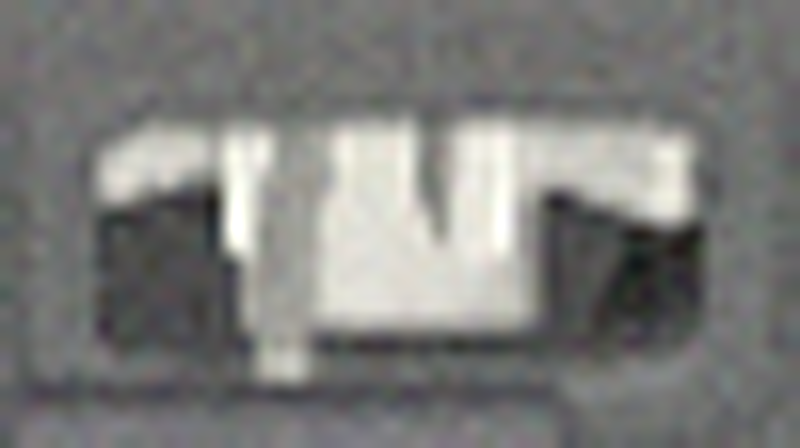

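Two teeth appear at crop x≈240 and x≈480, one pitch apart, so the gap centre is about 1.5 mm hubward of the slot centre. I'll shift there and probe down slowly.

Emit:
{"name": "play_rows", "arguments": {"deltas": [[[0,0,0,-0.0003,0.003,0,0.016],[0,0,0,0,0,0.003,0.016],[0,0,0,0,0,0.003,0.016],[0,0,0,0,0,0.0015,0.016],[0,0,0,0,0,0,0.016]]]}}

```text
clock: 9.2
ee_pos: [574.5, 20.1, 132.0]
orientation: [-0.0, 0.866, 0.5, 0.001]
force: [0.2, 0.0, -1.1]
opening: 19.5
```

```bash
python3 -c "
from h import *
st()"
```

```text
t 9.20 bx -2.85 ty -0.16 TCPz 132.03 tip 62.83 yaw 59.98 | F bx 0.2 ty 0.1 z -1.1 tq [-0.03  0.02 -0.  ] zaxis [ 0.001  0.001 -1.   ]
```

Through the plate without contact. Continuing down to tip z ≈ 56.

Emit:
{"name": "play_rows", "arguments": {"deltas": [[[0,0,0,0,0.0005,0.0015,0.016],[0,0,0,0,0,0.0015,0.016],[0,0,0,0,0,0.0015,0.016],[0,0,0,0,0,0,0.016]]]}}

```text
clock: 9.6
ee_pos: [574.9, 19.8, 127.6]
orientation: [-0.0, 0.866, 0.5, 0.001]
force: [0.2, -0.7, -1.1]
opening: 19.3
```

Emit:
{"name": "play_rows", "arguments": {"deltas": [[[0,0,0,0,0,0.0015,0.016],[0,0,0,0,0,0.001,0.016],[0,0,0,0,0,0,0.016]]]}}

```text
clock: 9.9
ee_pos: [575.0, 19.8, 125.2]
orientation: [0.0, 0.866, 0.5, 0.001]
force: [-0.3, 0.3, -0.6]
opening: 19.2
```

```bash
python3 -c "
from h import *
st()"
```

```text
t 9.90 bx -2.26 ty -0.15 TCPz 125.22 tip 56.02 yaw 59.98 | F bx -0.4 ty 0.1 z -0.6 tq [0.03 0.03 0.01] zaxis [ 0.001  0.001 -1.   ]
```

In a gap, 5 mm deep, with no contact. Pushing outward slowly.

Emit:
{"name": "play_rows", "arguments": {"deltas": [[[0,0,0,0,0.001,0,0.016],[0,0,0,0,0.001,0,0.016],[0,0,0,0,0.001,0,0.016],[0,0,0,0,0.001,0,0.016],[0,0,0,0,0.001,0,0.016]]]}}

```text
clock: 10.4
ee_pos: [578.9, 17.6, 125.2]
orientation: [-0.001, 0.866, 0.5, 0.0]
force: [-3.1, 2.7, -0.9]
opening: 18.9
```

```bash
python3 -c "
from h import *
st()"
```

```text
t 10.40 bx 2.30 ty -0.11 TCPz 125.17 tip 55.97 yaw 59.98 | F bx -4.0 ty 0.8 z -0.9 tq [ 0.48  0.76 -0.06] zaxis [ 0.     0.001 -1.   ]
```

Emit:
{"name": "play_rows", "arguments": {"deltas": [[[0,0,0,0,0.001,0,0.016],[0,0,0,0,0.001,0,0.016],[0,0,0,0,0.001,0,0.016]]]}}

```text
clock: 10.7
ee_pos: [581.7, 15.9, 125.1]
orientation: [-0.0, 0.866, 0.5, 0.001]
force: [-4.1, 2.1, -1.7]
opening: 19.5
```

```bash
python3 -c "
from h import *
st()"
```

```text
t 10.70 bx 5.58 ty -0.17 TCPz 125.09 tip 55.89 yaw 59.98 | F bx -4.6 ty -0.2 z -1.7 tq [0.53 0.87 0.  ] zaxis [ 0.001  0.001 -1.   ]
```

Emit:
{"name": "play_rows", "arguments": {"deltas": [[[0,0,0,0,0.001,0,0.016],[0,0,0,0,0.001,0,0.016],[0,0,0,0,0.001,0,0.016],[0,0,0,0,0.001,0,0.016]]]}}

```text
clock: 11.1
ee_pos: [585.6, 13.7, 125.5]
orientation: [0.0, 0.866, 0.5, 0.001]
force: [-4.0, 1.1, -1.9]
opening: 19.4
```

```bash
python3 -c "
from h import *
st()"
```

```text
t 11.10 bx 10.05 ty -0.11 TCPz 125.55 tip 56.35 yaw 59.97 | F bx -4.0 ty -1.0 z -1.9 tq [ 0.4   0.7  -0.02] zaxis [ 0.002  0.001 -1.   ]
```

The first push turned the wheel about 22° at a steady 4 N. Lifting above the tooth tips, stepping back one tooth and re-inserting.

Emit:
{"name": "play_rows", "arguments": {"deltas": [[[0,0,0,0,-0.0005,-0.004,0.016],[0,0,0,0,0,-0.005,0.016],[0,0,0,0,-0.005,0,0.016],[0,0,0,0,-0.005,0,0.016],[0,0,0,0,-0.0025,0,0.016],[0,0,0,0,0,0.003,0.016],[0,0,0,0,0,0.002,0.016],[0,0,0,0,0,0.0015,0.016]]]}}

```text
clock: 11.9
ee_pos: [574.2, 20.2, 127.5]
orientation: [0.0, 0.866, 0.5, 0.001]
force: [-0.9, -1.1, -0.9]
opening: 19.0
```

```bash
python3 -c "
from h import *
st()"
```

```text
t 11.90 bx -3.17 ty -0.19 TCPz 127.49 tip 58.29 yaw 59.97 | F bx -0.2 ty -1.4 z -0.9 tq [ 0.02  0.02 -0.02] zaxis [ 0.001  0.001 -1.   ]
```

Emit:
{"name": "play_rows", "arguments": {"deltas": [[[0,0,0,0,0,0.0015,0.016],[0,0,0,0,0,0.001,0.016],[0,0,0,0,0.001,0,0.016],[0,0,0,0,0.001,0,0.016],[0,0,0,0,0.001,0,0.016]]]}}

```text
clock: 12.4
ee_pos: [576.4, 19.0, 125.3]
orientation: [-0.001, 0.866, 0.5, 0.0]
force: [-2.2, 1.6, -0.1]
opening: 19.1
```

```bash
python3 -c "
from h import *
st()"
```

```text
t 12.40 bx -0.57 ty -0.11 TCPz 125.30 tip 56.10 yaw 59.98 | F bx -2.7 ty 0.3 z -0.1 tq [0.42 0.65 0.01] zaxis [ 0.     0.001 -1.   ]
```

Emit:
{"name": "play_rows", "arguments": {"deltas": [[[0,0,0,0,0.001,0,0.016],[0,0,0,0,0.001,0,0.016]]]}}

```text
clock: 12.6
ee_pos: [578.1, 18.1, 125.2]
orientation: [-0.0, 0.866, 0.5, 0.0]
force: [-3.1, 2.1, -0.2]
opening: 19.4
```

```bash
python3 -c "
from h import *
st()"
```

```text
t 12.60 bx 1.36 ty -0.07 TCPz 125.20 tip 56.00 yaw 59.98 | F bx -3.7 ty 0.2 z -0.2 tq [0.43 0.76 0.03] zaxis [ 0.     0.001 -1.   ]
```

Emit:
{"name": "play_rows", "arguments": {"deltas": [[[0,0,0,0,0.001,0,0.016],[0,0,0,0,0.001,0,0.016]]]}}

```text
clock: 12.8
ee_pos: [579.9, 16.9, 125.0]
orientation: [-0.0, 0.866, 0.5, 0.0]
force: [-3.4, 2.8, -3.0]
opening: 18.7
```

```bash
python3 -c "
from h import *
st()"
```

```text
t 12.80 bx 3.47 ty -0.14 TCPz 124.99 tip 55.79 yaw 59.98 | F bx -4.3 ty 0.7 z -3.0 tq [0.61 0.75 0.05] zaxis [ 0.     0.001 -1.   ]
```

Emit:
{"name": "play_rows", "arguments": {"deltas": [[[0,0,0,0,0.001,0,0.016],[0,0,0,0,0.001,0,0.016]]]}}

```text
clock: 13.0
ee_pos: [581.9, 15.8, 125.2]
orientation: [-0.0, 0.866, 0.5, 0.001]
force: [-4.3, 1.3, -1.9]
opening: 19.2
```

Emit:
{"name": "play_rows", "arguments": {"deltas": [[[0,0,0,0,0.0008,0,0.016],[0,0,0,0,0.0008,0,0.016]]]}}

```text
clock: 13.2
ee_pos: [583.5, 14.9, 125.4]
orientation: [0.0, 0.866, 0.5, 0.001]
force: [-2.8, 1.2, -1.1]
opening: 19.2
```

```bash
python3 -c "
from h import *
st()"
```

```text
t 13.20 bx 7.57 ty -0.15 TCPz 125.44 tip 56.24 yaw 59.98 | F bx -3.0 ty -0.3 z -1.1 tq [0.37 0.71 0.  ] zaxis [ 0.002  0.001 -1.   ]
```

Emit:
{"name": "play_rows", "arguments": {"deltas": [[[0,0,0,0,0.0008,0,0.016],[0,0,0,0,0.0008,0,0.016]]]}}

```text
clock: 13.4
ee_pos: [584.9, 14.1, 125.5]
orientation: [0.0, 0.866, 0.5, 0.001]
force: [-1.7, 1.4, -1.0]
opening: 19.2
```

Emit:
{"name": "play_rows", "arguments": {"deltas": [[[0,0,0,0,0.0008,0,0.016],[0,0,0,0,0,0,0.016]]]}}

```text
clock: 13.6
ee_pos: [585.7, 13.7, 125.5]
orientation: [0.0, 0.866, 0.5, 0.001]
force: [-2.5, 2.7, -1.3]
opening: 18.9
```

```bash
python3 -c "
from h import *
st()"
```

```text
t 13.60 bx 10.10 ty -0.08 TCPz 125.55 tip 56.35 yaw 59.98 | F bx -3.6 ty 1.1 z -1.3 tq [0.36 0.57 0.04] zaxis [ 0.002  0.001 -1.   ]
```

Exactly one more tooth: same end position, contact where predicted. Next tooth.

Emit:
{"name": "play_rows", "arguments": {"deltas": [[[0,0,0,0,-0.0005,-0.004,0.016],[0,0,0,0,0,-0.005,0.016],[0,0,0,0,-0.005,0,0.016],[0,0,0,0,-0.005,0,0.016],[0,0,0,0,-0.0025,0,0.016],[0,0,0,0,0,0.003,0.016],[0,0,0,0,0,0.002,0.016],[0,0,0,0,0,0.0015,0.016]]]}}

```text
clock: 14.4
ee_pos: [574.1, 20.2, 127.5]
orientation: [-0.0, 0.866, 0.5, 0.001]
force: [-0.5, 0.4, -1.2]
opening: 19.0
```

Emit:
{"name": "play_rows", "arguments": {"deltas": [[[0,0,0,0,0,0.0015,0.016],[0,0,0,0,0,0.001,0.016],[0,0,0,0,0.001,0,0.016],[0,0,0,0,0.001,0,0.016],[0,0,0,0,0.001,0,0.016]]]}}

```text
clock: 14.9
ee_pos: [576.5, 19.0, 125.3]
orientation: [-0.0, 0.866, 0.5, 0.0]
force: [-3.6, 1.7, -0.7]
opening: 19.2
```

Emit:
{"name": "play_rows", "arguments": {"deltas": [[[0,0,0,0,0.001,0,0.016],[0,0,0,0,0.001,0,0.016]]]}}

```text
clock: 15.1
ee_pos: [577.4, 18.5, 125.2]
orientation: [-0.002, 0.866, 0.5, -0.0]
force: [-8.8, 5.9, 4.3]
opening: 19.1
```

```bash
python3 -c "
from h import *
st()"
```

```text
t 15.10 bx 0.44 ty -0.06 TCPz 125.20 tip 56.00 yaw 59.98 | F bx -10.5 ty 0.7 z 4.3 tq [1.11 1.98 0.02] zaxis [-0.002  0.002 -1.   ]
```

The force climbs from 4 to 10.5 N while the blade hardly moves, which feels like the stop. One small extra push, held, to confirm the springy rise.

Emit:
{"name": "play_rows", "arguments": {"deltas": [[[0,0,0,0,0.0005,0,0.016],[0,0,0,0,0,0,0.016]]]}}

```text
clock: 15.3
ee_pos: [577.4, 18.5, 125.2]
orientation: [-0.002, 0.866, 0.5, -0.001]
force: [-9.4, 4.9, 4.9]
opening: 18.8
```

```bash
python3 -c "
from h import *
st()"
```

```text
t 15.30 bx 0.52 ty -0.03 TCPz 125.17 tip 55.97 yaw 59.99 | F bx -10.6 ty -0.5 z 4.9 tq [1.04 1.96 0.04] zaxis [-0.003  0.003 -1.   ]
```

Emit:
{"name": "play_rows", "arguments": {"deltas": [[[0,0,0,0,0.0004,0,0.016],[0,0,0,0,0,0,0.016],[0,0,0,0,0,0,0.016]]]}}

```text
clock: 15.6
ee_pos: [577.5, 18.5, 125.2]
orientation: [-0.002, 0.866, 0.5, -0.001]
force: [-10.0, 5.7, 5.1]
opening: 19.0
```

```bash
python3 -c "
from h import *
st()"
```

```text
t 15.60 bx 0.65 ty -0.02 TCPz 125.18 tip 55.98 yaw 60.00 | F bx -11.5 ty -0.1 z 5.1 tq [1.14 2.17 0.05] zaxis [-0.004  0.003 -1.   ]
```

Emit:
{"name": "play_rows", "arguments": {"deltas": [[[0,0,0,0,0.0006,0,0.016],[0,0,0,0,0.0004,0,0.016],[0,0,0,0,0,0,0.016]]]}}

```text
clock: 15.9
ee_pos: [577.8, 18.3, 125.1]
orientation: [-0.003, 0.866, 0.5, -0.002]
force: [-13.2, 5.9, 8.3]
opening: 19.2
```

```bash
python3 -c "
from h import *
st()"
```

```text
t 15.90 bx 0.97 ty -0.02 TCPz 125.15 tip 55.95 yaw 60.00 | F bx -14.3 ty -1.5 z 8.3 tq [ 1.52  2.84 -0.01] zaxis [-0.006  0.004 -1.   ]
```

The force rises about 9 N/mm and is now 14 N, which is the springy stop, 1.8 teeth from the start. To back off I release, lift and enter the gap on the outer side of this tooth at bx≈+8. Then I push the tooth hubward by one tooth.

Emit:
{"name": "play_rows", "arguments": {"deltas": [[[0,0,0,0,-0.0015,0,0.016],[0,0,0,0,-0.001,0,0.016],[0,0,0,0,0,-0.004,0.016],[0,0,0,0,0,-0.005,0.016],[0,0,0,0,0.004,0,0.016],[0,0,0,0,0.004,0,0.016],[0,0,0,0,0,0,0.016]]]}}

```text
clock: 16.6
ee_pos: [585.6, 13.6, 134.4]
orientation: [0.0, 0.866, 0.5, 0.001]
force: [-0.4, -0.2, -1.0]
opening: 19.0
```

```bash
python3 -c "
from h import *
st()"
```

```text
t 16.60 bx 10.04 ty -0.26 TCPz 134.41 tip 65.21 yaw 59.95 | F bx -0.3 ty -0.3 z -1.0 tq [-0.   -0.03  0.  ] zaxis [ 0.003  0.    -1.   ]
```

Emit:
{"name": "play_rows", "arguments": {"deltas": [[[0,0,0,0.0002,-0.002,0,0.016],[0,0,0,0,0,0.003,0.016],[0,0,0,0,0,0.0015,0.016],[0,0,0,0,0,0.0015,0.016],[0,0,0,0,0,0.0015,0.016]]]}}

```text
clock: 17.1
ee_pos: [583.2, 15.3, 126.7]
orientation: [0.0, 0.866, 0.5, 0.001]
force: [-0.8, -0.0, -0.9]
opening: 19.6
```

```bash
python3 -c "
from h import *
st()"
```

```text
t 17.10 bx 7.17 ty 0.08 TCPz 126.69 tip 57.49 yaw 59.98 | F bx -0.7 ty -0.4 z -0.9 tq [-0.02  0.01 -0.  ] zaxis [ 0.002  0.001 -1.   ]
```

Emit:
{"name": "play_rows", "arguments": {"deltas": [[[0,0,0,0,0,0.001,0.016],[0,0,0,0,0,0.0008,0.016],[0,0,0,0,0,0,0.016]]]}}

```text
clock: 17.4
ee_pos: [583.2, 15.3, 125.0]
orientation: [0.0, 0.866, 0.5, 0.001]
force: [-0.5, 0.1, -0.9]
opening: 18.9
```

```bash
python3 -c "
from h import *
st()"
```

```text
t 17.40 bx 7.17 ty 0.08 TCPz 124.97 tip 55.77 yaw 59.98 | F bx -0.5 ty -0.1 z -0.9 tq [ 0.02 -0.01 -0.  ] zaxis [ 0.002  0.001 -1.   ]
```

In the outer gap with no contact. Now pushing hubward and watching for contact, expected at bx ≈ 5.4.

Emit:
{"name": "play_rows", "arguments": {"deltas": [[[0,0,0,0,-0.0008,0,0.016],[0,0,0,0,-0.0008,0,0.016]]]}}

```text
clock: 17.6
ee_pos: [581.9, 16.1, 125.1]
orientation: [0.0, 0.866, 0.5, 0.001]
force: [0.1, -0.0, -1.3]
opening: 19.4
```

Emit:
{"name": "play_rows", "arguments": {"deltas": [[[0,0,0,0,-0.0008,0,0.016]]]}}

```text
clock: 17.7
ee_pos: [581.4, 16.4, 125.2]
orientation: [0.001, 0.866, 0.5, 0.001]
force: [1.4, -2.0, -2.5]
opening: 19.4
```

```bash
python3 -c "
from h import *
st()"
```

```text
t 17.70 bx 5.06 ty 0.10 TCPz 125.22 tip 56.02 yaw 59.98 | F bx 2.2 ty -1.0 z -2.5 tq [-0.31 -0.57  0.03] zaxis [ 0.003  0.    -1.   ]
```

Emit:
{"name": "play_rows", "arguments": {"deltas": [[[0,0,0,0,-0.0008,0,0.016]]]}}

```text
clock: 17.8
ee_pos: [580.9, 16.7, 125.3]
orientation: [0.001, 0.866, 0.5, 0.001]
force: [1.5, -1.7, -3.8]
opening: 18.8
```

```bash
python3 -c "
from h import *
st()"
```

```text
t 17.80 bx 4.48 ty 0.12 TCPz 125.31 tip 56.11 yaw 59.98 | F bx 2.2 ty -0.7 z -3.8 tq [-0.38 -0.63 -0.06] zaxis [ 0.003  0.    -1.   ]
```

Contact at bx ≈ 5.3, as predicted. One tooth back means ending at bx ≈ -3.8.

Emit:
{"name": "play_rows", "arguments": {"deltas": [[[0,0,0,0,-0.001,0,0.016],[0,0,0,0,-0.001,0,0.016],[0,0,0,0,-0.001,0,0.016]]]}}

```text
clock: 18.1
ee_pos: [578.3, 18.2, 125.5]
orientation: [0.001, 0.866, 0.5, 0.001]
force: [2.7, -2.6, 1.0]
opening: 19.1
```

```bash
python3 -c "
from h import *
st()"
```

```text
t 18.10 bx 1.39 ty 0.11 TCPz 125.51 tip 56.31 yaw 59.98 | F bx 3.6 ty -0.9 z 1.0 tq [-0.53 -0.7  -0.06] zaxis [ 0.003  0.    -1.   ]
```

Emit:
{"name": "play_rows", "arguments": {"deltas": [[[0,0,0,0,-0.001,0,0.016],[0,0,0,0,-0.001,0,0.016],[0,0,0,0,-0.001,0,0.016]]]}}

```text
clock: 18.4
ee_pos: [575.4, 19.8, 125.3]
orientation: [0.0, 0.866, 0.5, 0.001]
force: [4.3, -2.8, 1.6]
opening: 19.2
```

```bash
python3 -c "
from h import *
st()"
```

```text
t 18.40 bx -1.92 ty 0.10 TCPz 125.28 tip 56.08 yaw 59.98 | F bx 5.1 ty -0.3 z 1.6 tq [-0.48 -0.71  0.01] zaxis [ 0.002  0.001 -1.   ]
```

Emit:
{"name": "play_rows", "arguments": {"deltas": [[[0,0,0,0,-0.001,0,0.016],[0,0,0,0,-0.0008,0,0.016],[0,0,0,0,0,0,0.016]]]}}

```text
clock: 18.7
ee_pos: [573.5, 20.9, 124.9]
orientation: [-0.0, 0.866, 0.5, 0.001]
force: [2.1, -2.6, 0.5]
opening: 19.1
```

```bash
python3 -c "
from h import *
st()"
```

```text
t 18.70 bx -4.11 ty 0.07 TCPz 124.87 tip 55.67 yaw 59.98 | F bx 3.1 ty -1.2 z 0.5 tq [-0.36 -0.55 -0.01] zaxis [ 0.001  0.001 -1.   ]
```

The wheel is about 31° back from the stop. Releasing, lifting out, and taking a picture to check the teeth.

Emit:
{"name": "play_rows", "arguments": {"deltas": [[[0,0,0,0,0.002,0,0.016],[0,0,0,0,0,-0.004,0.016],[0,0,0,0,0,-0.008,0.016],[0,0,0,0,0,-0.014,0.016],[0,0,0,0,0,-0.02,0.016],[0,0,0,0,0,0,0.016],[0,0,0,0,0,0,0.016]]]}}

```text
clock: 19.4
ee_pos: [575.2, 19.9, 170.9]
orientation: [0.0, 0.866, 0.5, 0.001]
force: [-0.1, 0.3, -1.7]
opening: 18.7
```

```bash
python3 - <<'E'
from h import *
st()
im,s=snap('wrist','w8.png')
a=cv2.imread('pics/w8.png')
cv2.imwrite('pics/w8c.png',cv2.resize(cv2.convertScaleAbs(a[185:230,225:285],alpha=2.2),None,fx=12,fy=12,interpolation=2))
C=np.array([578.3,20.1]);b=np.array([.866,-.5])
for x in (-14,-7.4,0,3,14): print(x,(proj('wrist',np.r_[C+b*x,61 if abs(x)<14 else 68],s)-[225,185]+.5)*12)
plan([428.2,380.4,175],178.1,16,0.016)
E
```

```text
t 19.40 bx -2.05 ty 0.04 TCPz 170.93 tip 101.73 yaw 59.98 | F bx -0.2 ty 0.2 z -1.7 tq [-0.01 -0.01 -0.03] zaxis [ 0.002  0.001 -1.   ]
-14 [193.13288327 160.90808378]
-7.4 [289.16249284 127.87236576]
0 [391.71458727 127.83636268]
3 [433.28604647 127.82065175]
14 [591.75430929 160.74946319]
pos [575.   19.9 170.3] yaw 59.98 tilt [-0.0002 -0.0011  0.    ] t 19.45 F [ 0.2 -0.1 -1.7]
[[-0.0002, -0.0011, -0.1288, 0.0149, -0.0192, -0.0003, 0.016], [0.0, 0.0, -0.1288, 0.0173, -0.0171, -0.0003, 0.016], [0.0, 0.0, -0.1288, 0.0193, -0.0148, -0.0003, 0.016], [0.0, 0.0, -0.1288, 0.0211, -0.0122, -0.0003, 0.016], [0.0, 0.0, -0.1288, 0.0225, -0.0094, -0.0003, 0.016], [0.0, 0.0, -0.1288, 0.0235, -0.0064, -0.0003, 0.016], [0.0, 0.0, -0.1288, 0.0241, -0.0033, -0.0003, 0.016], [0.0, 0.0, -0.1288, 0.0243, -0.0002, -0.0003, 0.016]]
[[0.0, 0.0, -0.1288, 0.0242, 0.0029, -0.0003, 0.016], [0.0, 0.0, -0.1288, 0.0236, 0.006, -0.0003, 0.016], [0.0, 0.0, -0.1288, 0.0226, 0.009, -0.0003, 0.016], [0.0, 0.0, -0.1288, 0.0213, 0.0118, -0.0003, 0.016], [0.0, 0.0, -0.1288, 0.0196, 0.0144, -0.0003, 0.016], [0.0, 0.0, -0.1288, 0.0176, 0.0168, -0.0003, 0.016], [0.0, 0.0, -0.1288, 0.0153, 0.019, -0.0003, 0.016], [0.0, 0.0, -0.1288, 0.0127, 0.0208, -0.0003, 0.016]]
```

View pics/w8c.png

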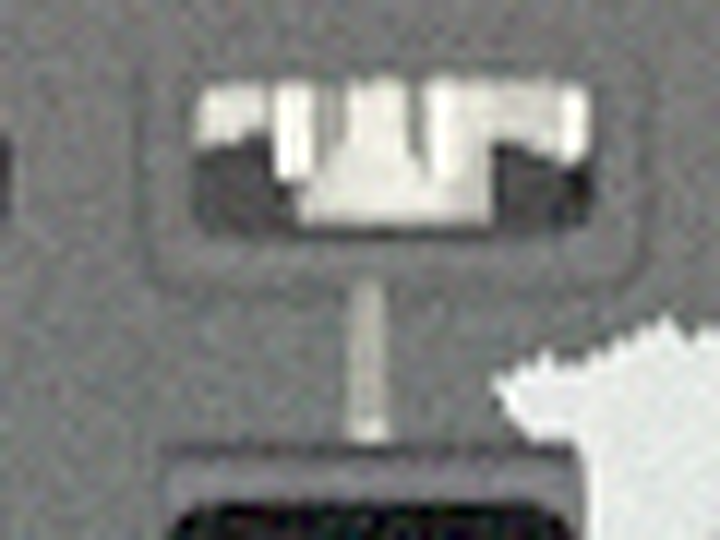

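The picture shows teeth at crop x≈293 and ≈440, i.e. about -19° and +9°. That is the same phase as at the stop, so the wheel is one tooth back. Returning the spoon.

Emit:
{"name": "play_rows", "arguments": {"deltas": [[[0,-0.0011,-0.1288,0.0149,-0.0192,-0.009,0.016],[0,0,-0.1288,0.0173,-0.0171,-0.009,0.016],[0,0,-0.1288,0.0193,-0.0148,-0.009,0.016],[0,0,-0.1288,0.0211,-0.0122,-0.009,0.016],[0,0,-0.1288,0.0225,-0.0094,0,0.016],[0,0,-0.1288,0.0235,-0.0064,0,0.016],[0,0,-0.1288,0.0241,-0.0033,0,0.016],[0,0,-0.1288,0.0243,-0.0002,0,0.016]]]}}

```text
clock: 20.25
ee_pos: [501.2, 200.9, 205.9]
orientation: [-0.0, 0.505, 0.863, -0.0]
force: [0.2, -0.5, -0.7]
opening: 19.0
```

Emit:
{"name": "play_rows", "arguments": {"deltas": [[[0,0,-0.1288,0.0242,0.0029,0,0.016],[0,0,-0.1288,0.0236,0.006,0,0.016],[0,0,-0.1288,0.0226,0.009,0,0.016],[0,0,-0.1288,0.0213,0.0118,0,0.016],[0,0,-0.1288,0.0196,0.0144,0.008,0.016],[0,0,-0.1288,0.0176,0.0168,0.008,0.016],[0,0,-0.1288,0.0153,0.019,0.008,0.016],[0,0,-0.1288,0.0127,0.0208,0.008,0.016]]]}}

```text
clock: 21.05
ee_pos: [427.7, 381.2, 173.3]
orientation: [-0.0, 0.014, 1.0, -0.001]
force: [-0.4, 0.1, -1.7]
opening: 19.2
```

Emit:
{"name": "play_rows", "arguments": {"deltas": [[[0,0,0,0,0,0,0.016],[0,0,0,0,0,0,0.016]]]}}

```text
clock: 21.25
ee_pos: [428.2, 380.4, 173.9]
orientation: [-0.0, 0.017, 1.0, -0.001]
force: [0.2, -0.5, -1.1]
opening: 19.1
```

```bash
python3 - <<'E'
from h import *
plan([428.4,380.5,135],178.15,4,0.016)
E
```

```text
pos [428.2 380.4 173.9] yaw 178.01 tilt [-0.0014 -0.0003  0.    ] t 21.25 F [ 0.2 -0.5 -1.1]
[[-0.0014, -0.0003, -0.0006, -0.0, 0.0, 0.0097, 0.016], [0.0, 0.0, -0.0006, -0.0, 0.0, 0.0097, 0.016], [0.0, 0.0, -0.0006, -0.0, 0.0, 0.0097, 0.016], [0.0, 0.0, -0.0006, -0.0, 0.0, 0.0097, 0.016]]
```

Emit:
{"name": "play_rows", "arguments": {"deltas": [[[-0.0014,0,0,0,0,0.015,0.016],[0,0,0,0,0,0.015,0.016],[0,0,0,0,0,0.012,0.016],[0,0,0,0,0,0.008,0.016],[0,0,0,0,0,0.005,0.016],[0,0,0,0,0,0.003,0.016],[0,0,0,0,0,0,0.016]]]}}

```text
clock: 21.95
ee_pos: [428.8, 380.5, 116.8]
orientation: [0.001, 0.017, 1.0, 0.001]
force: [0.8, 0.2, -0.7]
opening: 19.5
```

```bash
python3 - <<'E'
from h import *
s=env.read_state();print(s['ee_pos'],s['force'],np.degrees(yaw(s)[0]))
im,s=snap('scene','s9.png');b=cv2.imread('pics/s9.png');im,s=snap('side','d9.png');a=cv2.imread('pics/d9.png')
cv2.imwrite('pics/c9.png',np.hstack([cv2.resize(b[140:280,120:260],(390,390)),cv2.resize(a[200:310,180:290],(390,390))]))
E
```

```text
[428.76022588 380.52859181 116.81218063] [ 0.76522677  0.16194533 -0.69176201] 178.03955165680338
```

View pics/c9.png

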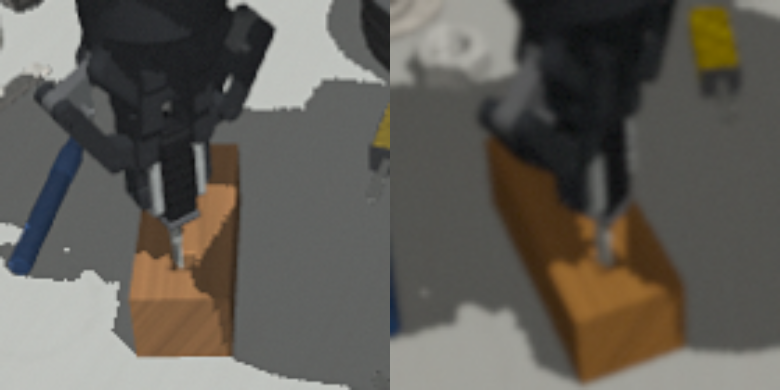

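The tip is at the socket mouth with no force. Lowering to TCP z ≈ 77.

Emit:
{"name": "play_rows", "arguments": {"deltas": [[[0,0,0,0,0,0.004,0.016],[0,0,0,0,0,0.005,0.016],[0,0,0,0,0,0.006,0.016],[0,0,0,0,0,0.006,0.016],[0,0,0,0,0,0.006,0.016],[0,0,0,0,0,0,0.016]]]}}

```text
clock: 22.65
ee_pos: [428.3, 380.4, 88.8]
orientation: [-0.0, 0.017, 1.0, 0.0]
force: [0.4, 0.9, -0.4]
opening: 19.2
```

Emit:
{"name": "play_rows", "arguments": {"deltas": [[[0,0,0,0,0,0.005,0.016],[0,0,0,0,0,0.004,0.016],[0,0,0,0,0,0.002,0.016],[0,0,0,0,0,0,0.016]]]}}

```text
clock: 23.05
ee_pos: [428.6, 380.5, 78.5]
orientation: [0.0, 0.017, 1.0, 0.0]
force: [0.3, -0.0, -1.8]
opening: 19.3
```

```bash
python3 - <<'E'
from h import *
s=env.read_state();print(s['ee_pos'],s['force'],np.degrees(yaw(s)[0]),yaw(s)[1][:,2])
E
```

```text
[428.60764744 380.54345955  78.5098301 ] [ 0.31617551 -0.00635187 -1.80458634] 178.05588487091748 [ 7.41486260e-04  9.03357388e-04 -9.99999317e-01]
```

Emit:
{"name": "play_rows", "arguments": {"deltas": [[[0,0,0,0,0,0.001,0.016],[0,0,0,0,0,0.0008,0.016],[0,0,0,0,0,0,0.016]]]}}

```text
clock: 23.35
ee_pos: [428.8, 380.7, 77.2]
orientation: [0.001, 0.017, 1.0, 0.001]
force: [0.3, 0.8, -0.7]
opening: 19.3
```

Emit:
{"name": "play_rows", "arguments": {"deltas": [[[0,0,0,0,0,0,0.022],[0,0,0,0,0,0,0.03],[0,0,0,0,0,0,0.045],[0,0,0,0,0,0,0.05],[0,0,0,0,0,0,0.05],[0,0,0,0,0,0,0.05]]]}}

```text
clock: 23.95
ee_pos: [428.7, 380.6, 77.0]
orientation: [0.001, 0.017, 1.0, 0.001]
force: [-0.2, 0.2, -0.6]
opening: 50.2
```

Emit:
{"name": "play_rows", "arguments": {"deltas": [[[0,0,0,0,0,-0.015,0.05],[0,0,0,0,0,-0.03,0.05],[0,0,0,0,0,-0.04,0.05],[0,0,0,0,0,-0.04,0.05],[0,0,0,0,0,-0.04,0.05],[0,0,0,0,0,0,0.05],[0,0,0,0,0,0,0.05]]]}}

```text
clock: 24.65
ee_pos: [428.6, 380.5, 242.4]
orientation: [0.001, 0.017, 1.0, 0.001]
force: [0.1, 0.1, -0.6]
opening: 49.9
```

```bash
python3 - <<'E'
from h import *
im,s=snap('scene','s10.png');b=cv2.imread('pics/s10.png');im,s=snap('wrist','w10.png');a=cv2.imread('pics/w10.png')
cv2.imwrite('pics/c10.png',np.hstack([cv2.resize(b[130:280,120:270],(390,390)),cv2.resize(cv2.convertScaleAbs(a[130:270,190:330],alpha=2),(390,390))]))
print(s['ee_pos'],s['clock'])
im,s=snap('side','d10.png')
E
```

```text
[428.2642547  380.22062924 241.17998277] 24.7
```

View pics/c10.png

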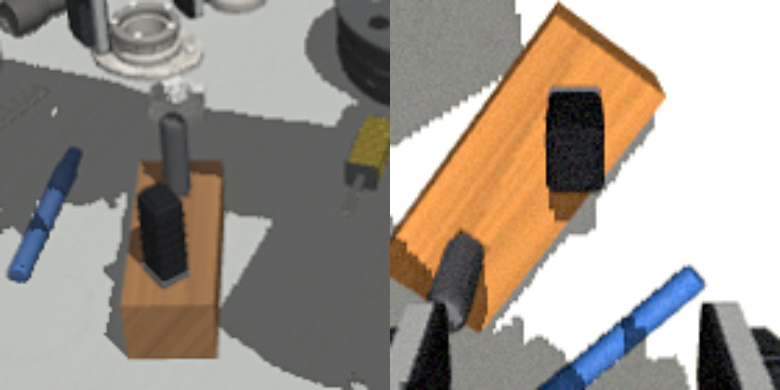

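```bash
python3 - <<'E'
from h import *
for n,b in [('scene',(160,200,208,258)),('side',(225,235,255,285))]:
  for k in ('0','10'):
    f={'scene':{'0':'scene0','10':'s10'},'side':{'0':'side0','10':'d10'}}[n][k]
    a=cv2.imread('pics/%s.png'%f).max(2)[b[1]:b[3],b[0]:b[2]]<38
    l,L,st_,c=cv2.connectedComponentsWithStats(a.astype(np.uint8));i=1+st_[1:,4].argmax();print(n,k,st_[i],c[i].round(1))
env.job_done()
E
```

```text
scene 0 [ 15   0  18  37 508] [23.5 18.5]
scene 10 [ 13   4  19  34 419] [22.  21.5]
side 0 [  7   9  16  32 416] [14.8 25.1]
side 10 [  7  11  15  31 387] [13.9 26. ]
the job is handed in; nothing more can be done
```

The spoon job is done and handed in at about 24.8 s of the 69 s allowed. No verdict was reported.

- **Tightening:** I took the black flat-sided spoon from its socket and advanced the star wheel tooth by tooth through the slot, at a steady drag of about 4 N. After roughly 1.8 teeth I met the stop. There the force climbed at about 9 N/mm, and the highest force I read was about 14 N sideways (17 N in all), under the 30 N limit.
- **Backing off:** I pushed the same tooth back about 28–31° from that stop. The wrist picture afterwards showed the teeth in the same phase as at the stop, so the wheel is one tooth back. The two estimates (blade position and picture) differ by a few degrees, well inside the half-tooth tolerance.
- **Spoon returned:** It went back to the grip position it was lifted from, within 1 mm in x, y and z. I released it without side force, and it stands upright in its socket in the last pictures. My final pixel comparison with the first pictures differs by 1–3 px, which I put down to changed shadows and the fixed crop window. The bottom edge of the handle agrees to about 1 px in scene and side views.
- **Left alone:** The punch and the nut were never touched.
- **Disagreements:**
  - The handle stood turned about 37° from the block's axis, although the description says they are parallel. I gripped it by its actual faces.
  - The wrist camera read about 2 mm off, so I placed the blade from slot and tip seen in the same picture.

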